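Make up two experiment kits from the stock

TASK

Make up two kits from the stock at the back of the bench: in the tray with three compartments go the beaker, the small brown bottle and one petri dish (either one), in the tray with two compartments the other petri dish and the low wide jar. Put one thing in each compartment, any compartment of its tray, cap or lid upward, fully down on the compartment's floor and not resting on its rims. Set things down rather than drop them, and leave the large bottle and the mouse where they are.

Things in the scene. Friction and masses are not known exactly. Their poses are not given: they have to be found in the camera images.
- tray_three: shallow grey plastic tray, fixed, on the left or right: 90 mm (its x) by 270 mm (its y), plus a 12 mm wire lug at each end. Three compartments in a row along y, each 82 x 82 mm inside, centres at y = -90, 0, +90 mm, x = 0. Floor 3 mm, rims and dividers (4 and 8 mm thick) 8 mm above the bench. Origin: centre of its underside, z up.
- tray_two: like the other tray but with two compartments: 90 mm (its x) by 180 mm (its y), 8 mm high, compartments 82 x 82 mm with centres at y = -45 and +45 mm, x = 0 in its frame, floor 3 mm and rims 8 mm above the bench. Fixed. Origin: centre of its underside, z up.
- beaker: small clear empty beaker, standing upright, 67 mm high; wall 48 mm in diameter up to 61 mm height, with a flared rim of 53 mm above that. Origin: centre of its underside, z up. Grip it across the wall from above.
- bottle: small brown reagent bottle with a dark cap, standing upright: body 48 mm in diameter to about 60 mm height, then a shoulder, cap 30 mm in diameter, 90 mm high in all. Origin: centre of its underside, z up.
- dish_1: round flat petri dish with its lid on, clear with a pinkish content, 62 mm diameter, 15 mm high, lying flat on the bench; one of two alike. Origin: centre of its underside, z up. Grip it across its diameter.
- dish_2: round flat petri dish with its lid on, clear with a pinkish content, 62 mm diameter, 15 mm high, lying flat on the bench; one of two alike. Origin: centre of its underside, z up. Grip it across its diameter.
- jar: low wide white screw-cap jar with a black cap, standing upright: body 60 mm in diameter with a straight wall from 5 to 26 mm height, then a shoulder; cap 53 mm in diameter from 44 to 60 mm height. Origin: centre of its underside, z up. Grip it across its diameter.
- large_bottle: large white bottle with a cap, 66 mm diameter, 153 mm high; it is not wanted and stays where it stands. Origin: centre of its underside, z up.
- mouse: black computer mouse, 104 x 58 x 36 mm, lying off to the right; it stays where it lies. Origin: centre of its underside.
Things that resemble listed ones, but are neither listed nor needed, are in the scene too. Leave any green or pink look-alike of the dish_1 alone.

How it is judged:
By the outcome, as a careful person would: the job done as asked, in the order asked, and still so for the second after the job is handed in, with the robot touching nothing.
It also fails if it takes over 115 s, if anything falls off the work surface, if the arm or the gripper's body presses on something with over 40 N, if the wrist force passes 120 N, or if a joint passes its speed limit or range.

ROBOT

A 7-joint arm with a two-finger parallel gripper is mounted at the origin on a cart in front of the work surface, level with it; the furniture and walls round the work are solid. World frame = base frame: x ahead of the robot, y to its left, z up, the work surface at z = 0. Lengths are in m, angles in rad, forces in N, time in s.
With the tool pointing down it reaches from about 0.425 to 0.8 m from the base axis. Payload 8.3 kg.
Tool frame: the origin (TCP) lies at the very end of the fingers, on their centre line; the grasp point (between the pads) lies 19 mm behind it; z points along the fingers, y is the direction in which the jaws open and shut (so a half turn about z gives the same grasp; the last joint's range is limited). The gripper opens to 85 mm and grips with 20 to 120 N. Pads are 22 mm wide; open, the fingers measure 114 mm over their backs; the gripper's body (76 mm by 85 mm) begins 54 mm behind the grasp point. The pads swing forward as they close: fully open they stand 13 mm farther back than shut.
Start: joints at [1.246, 0.383, 0.016, 1.37, -0.006, 1.388, -0.046], TCP at [0.162, -0.604, 0.231] pointing down, gripper open.
Joint ranges: [-2.95, 2.95], [-0.25, 2.06], [-1.52, 1.56], [0.18, 2.33], [-1.44, 4.58], [0.02, 2.06], [-3.01, 3.01]. Speed limits (rad/s): [2.39, 2.39, 3.01, 3.01, 3.14, 3.14, 3.14].

INTERFACE

Orientations are given as a rotation vector (axis times angle).
In Python, from workcell import state, camera, close_job gives the robot as it stands.
- The arm moves only by the tool arm_command, never from a script. Its argument "motion" is text: rows parted by semicolons, each of 7 numbers parted by spaces: the shift along the tool's x, y, z in m, then the turn, a rotation vector about the tool's x, y, z in rad, then the opening, from 0 (shut) to 1 (fully open). In form: dx dy dz rx ry rz hand; .... A call has 1 to 10 rows; each row is the pose to reach, as a shift and turn from the pose commanded when the call began, along the tool's axes at that moment; what a row does not reach only later rows make up. A row lasts 1/12 s, in which the tool goes at most 41.7 mm and 7.16 degrees, less where a joint would pass 70% of its speed; a pose out of reach is approached as far as the arm can. A call with a gripper value outside its range is refused whole. The fingers move at their own pace and stop on an object; the grip force is fixed at half the most. Time passes only in rows, so rows that repeat a pose let the fingers close. It gives the time, the measured TCP pose, the force and the opening at its end, in the units of the state.
- state(): the state, without advancing time (a new reading comes with each control period).
- camera(name): name is "side" or "top" or "wrist"; returns a dict with "img" (480x640x3 uint8, red, green, blue), "range_z" (480x640 float32, m along the optical axis (not along the pixel's ray), 0 where there is no reading), "K" (3x3 intrinsics, pixels), "R" (3x3) and "t" (3): a world point X has camera coordinates R X + t. Camera axes: x right, y down, z forward; pixel columns grow to the right and rows downward; lengths in m; the calibration is good to about 2 mm. A picture is of the moment at which its call begins.
- close_job(): hands the job in, once; it reports no verdict.
The state is a dict: "t": time; "joint_pos": joint angles; "dq": joint speeds; "joint_torque": joint torques, N m; "tool_pos": TCP position; "tcp_rot": TCP orientation; "contact_force": force on the tool from outside, world axes, zero at the start; "torque": the same for the moment, N m; "opening": finger opening in m.
Only numpy, scipy, OpenCV 4.12 (cv2) and the standard library are available. Lean on these libraries where they do the work, as an engineer would, in place of code of your own. Each camera call takes 0.05 s, during which the arm holds its last target.

## Working session

There is one attempt and no reset: what is moved stays moved. The work goes in short steps, Python scripts to look and compute and a tool call to move; the robot and the scene stay as the last step left them, time stands still between calls to the robot, and variables do not carry over. Pictures are saved under pics/ and viewed, and the job is handed in when it is done.

Besides the shell and the picture viewer there is one more tool, called after "Emit:" in YAML: its name, and indented under it one key for each argument. arm_command: Moves the arm, as the interface text tells. Its arguments: {"type":"object","properties":{"motion":{"type":"string"}},"required":["motion"]}

```bash
ls; mkdir -p pics; python3 - <<'E'
from workcell import state,camera
import cv2,numpy as np
s=state();print({k:np.round(v,3) for k,v in s.items()})
for n in("side","top","wrist"):
    c=camera(n);cv2.imwrite(f"pics/{n}0.png",c["img"][:,:,::-1]);np.savez(f"{n}0.npz",**c)
    print(n,c["K"].round(1).tolist(),(-c["R"].T@c["t"]).round(3),c["R"].round(3).tolist())
E
```

```text
pics
{'t': np.float64(0.0), 'joint_pos': array([ 1.246,  0.384,  0.016,  1.371, -0.006,  1.388, -0.047]), 'dq': array([-0.002, -0.001, -0.002, -0.001,  0.001, -0.   ,  0.   ]), 'joint_torque': array([-1.0000e-03, -6.2760e+01,  8.4400e-01, -3.7183e+01,  1.6000e-02,
        1.4000e-02,  0.0000e+00]), 'tool_pos': array([ 0.162, -0.603,  0.23 ]), 'tcp_rot': array([-3.113, -0.41 ,  0.   ]), 'contact_force': array([ 0.106,  0.808, -0.276]), 'torque': array([ 0.013, -0.029, -0.052]), 'opening': np.float64(0.085)}
side [[589.5, 0.0, 329.1], [0.0, 589.5, 247.8], [0.0, 0.0, 1.0]] [-0.395  0.68   1.054] [[-0.599, -0.801, -0.008], [-0.519, 0.396, -0.758], [0.61, -0.449, -0.653]]
top [[620.7, 0.0, 311.0], [0.0, 620.7, 236.8], [0.0, 0.0, 1.0]] [ 0.28  -0.022  1.502] [[0.023, -1.0, -0.008], [-0.981, -0.021, -0.193], [0.193, 0.012, -0.981]]
wrist [[371.9, 0.0, 318.2], [0.0, 371.9, 237.1], [0.0, 0.0, 1.0]] [ 0.234 -0.583  0.373] [[0.258, -0.966, -0.002], [-0.923, -0.247, 0.294], [-0.284, -0.074, -0.956]]
```

View pics/top0.png

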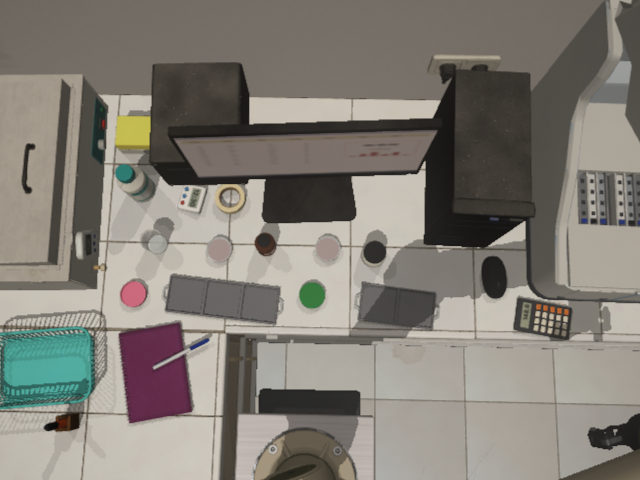

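View pics/side0.png

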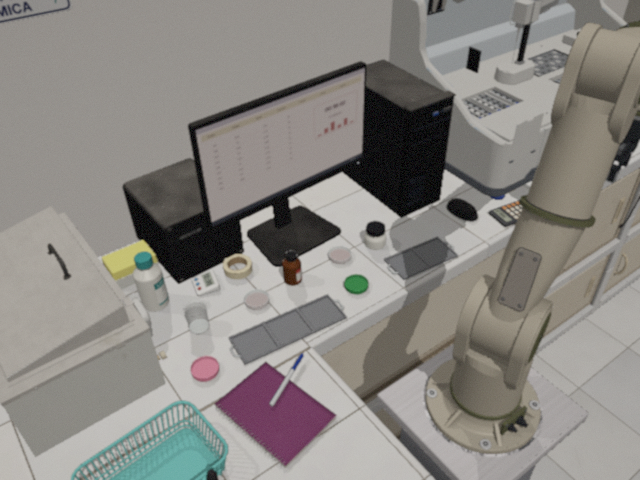

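View pics/wrist0.png

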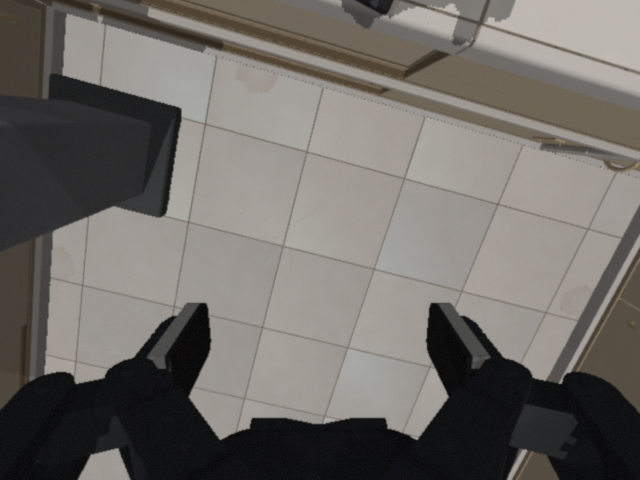

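The top view shows the beaker at (157,242), the dishes at (219,248) and (327,247), the bottle at (265,244) and the jar at (374,252). Tray_three is at (223,299) and tray_two at (397,305). The green (312,295) and pink (133,293) look-alikes stay put. Next I'll measure these.

```bash
cat > h.py <<'E'
import numpy as np,cv2
def ray(c,u,v,z):
    d=c["R"].T@np.linalg.inv(c["K"])@np.array([u,v,1.]);o=-c["R"].T@c["t"]
    return o+d*(z-o[2])/d[2]
def pts(c):
    v,u=np.mgrid[0:480,0:640];d=c["range_z"].astype(float)
    P=np.stack([u,v,np.ones_like(u)],-1)@np.linalg.inv(c["K"]).T*d[...,None]
    P=(P-c["t"])@c["R"];P[d==0]=np.nan
    return P
E
python3 - <<'E'
from h import *
c=dict(np.load("top0.npz"));img=c["img"]
P=pts(c)
cv2.imwrite("pics/crop.png",cv2.resize(img[200:335,100:460],None,fx=2.2,fy=2.2,interpolation=cv2.INTER_CUBIC)[:,:,::-1])
for n,u,v in [("beaker",157,242),("d1",219,248),("bottle",265,244),("d2",327,247),("jar",374,252),("t3",223,299),("t2",397,305),("green",312,295)]:
    print(n,P[v-1:v+2,u-1:u+2].reshape(-1,3).mean(0).round(3))
for n,u,v,r in [("beaker",157,242,22),("d1",219,248,22),("bottle",265,244,22),("d2",327,247,22),("jar",374,252,22)]:
    Q=P[v-r:v+r,u-r:u+r].reshape(-1,3)
    for lo,hi in((.009,.02),(.03,.07),(.05,.065),(.075,.1)):
        q=Q[(Q[:,2]>lo)&(Q[:,2]<hi)]
        if len(q)>8:
            (cx,cy),rr=cv2.minEnclosingCircle(q[:,:2].astype(np.float32)); print(n,lo,hi,len(q),round(cx,4),round(cy,4),"r",round(rr,4),"zmed",np.median(q[:,2]).round(4))
E
```

```text
beaker [0.554 0.375 0.004]
d1 [0.54  0.219 0.016]
bottle [0.539 0.101 0.09 ]
d2 [nan nan nan]
jar [ 0.53  -0.154  0.06 ]
t3 [0.417 0.205 0.004]
t2 [ 0.412 -0.214  0.007]
green [ 0.431 -0.01   0.015]
beaker 0.009 0.02 79 0.556 0.3723 r 0.0711 zmed 0.0129
beaker 0.03 0.07 239 0.55 0.3743 r 0.0273 zmed 0.0545
beaker 0.05 0.065 92 0.5505 0.3741 r 0.0269 zmed 0.0589
d1 0.009 0.02 471 0.5438 0.22 r 0.0722 zmed 0.0149
bottle 0.009 0.02 50 0.5571 0.1002 r 0.0655 zmed 0.0111
bottle 0.03 0.07 208 0.5494 0.1077 r 0.0251 zmed 0.0622
bottle 0.05 0.065 116 0.5494 0.1077 r 0.0251 zmed 0.0609
bottle 0.075 0.1 132 0.5498 0.1067 r 0.0156 zmed 0.089
d2 0.009 0.02 474 0.5535 -0.0494 r 0.0647 zmed 0.0151
jar 0.009 0.02 50 0.5347 -0.161 r 0.0633 zmed 0.0107
jar 0.03 0.07 476 0.532 -0.1537 r 0.0293 zmed 0.0596
jar 0.05 0.065 374 0.5325 -0.1541 r 0.027 zmed 0.0601
```

View pics/crop.png

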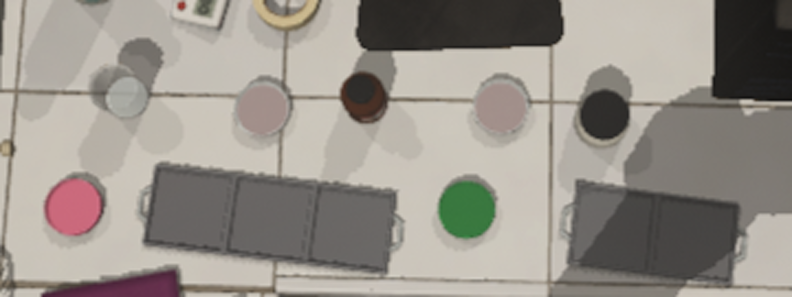

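```bash
python3 - <<'E'
from h import *
c=dict(np.load("top0.npz"));img=c["img"];P=pts(c)
# dishes: connected comp of height 9..20mm
m=((P[...,2]>.011)&(P[...,2]<.02)).astype(np.uint8); m=cv2.morphologyEx(m,cv2.MORPH_OPEN,np.ones((3,3),np.uint8))
for n,u,v in [("d1",219,248),("d2",330,247)]:
    m2=m.copy();
    k,l,st,ce=cv2.connectedComponentsWithStats(m)
    b=np.bincount(l[v-8:v+8,u-8:u+8].ravel());b[0]=0;i=b.argmax()
    cn=cv2.findContours((l==i).astype(np.uint8),cv2.RETR_EXTERNAL,2)[0][0]
    q=P[l==i];print(n,st[i],"ray ctr",ray(c,*ce[i],.015).round(4),"med",np.median(q,0).round(4),"ext",np.percentile(q,1,0).round(4),np.percentile(q,99,0).round(4))
    e=cv2.fitEllipse(cn);print("  ell",ray(c,*e[0],.015).round(4),np.array(e[1]).round(1))
hsv=cv2.cvtColor(img,cv2.COLOR_RGB2HSV)
g=cv2.cvtColor(img,cv2.COLOR_RGB2GRAY)
for n,(x0,x1,y0,y1),T in [("t3",(158,290,268,328),125),("t2",(352,445,275,332),92)]:
    mm=np.zeros_like(g);mm[y0:y1,x0:x1]=(g[y0:y1,x0:x1]<T)*1
    mm=cv2.morphologyEx(mm,cv2.MORPH_OPEN,np.ones((7,7),np.uint8))
    k,l,st,ce=cv2.connectedComponentsWithStats(mm);i=1+st[1:,4].argmax()
    cn=cv2.findContours((l==i).astype(np.uint8),cv2.RETR_EXTERNAL,2)[0][0][:,0]
    w=np.array([ray(c,u,v,.008)[:2] for u,v in cn]).astype(np.float32)
    r=cv2.minAreaRect(w);print(n,st[i],np.round(r[0],4),np.round(r[1],4),round(r[2],2))
    o=img.copy();cv2.drawContours(o,[cn],-1,(255,0,0),1);cv2.imwrite(f"pics/m_{n}.png",cv2.resize(o[y0-10:y1+10,x0-10:x1+10],None,fx=4,fy=4)[:,:,::-1])
E
```

```text
d1 [207 247  22  15 156] ray ctr [0.5269 0.2201 0.015 ] med [0.5276 0.2206 0.0153] ext [0.5084 0.1966 0.0111] [0.5428 0.2486 0.0197]
  ell [0.5274 0.2211 0.015 ] [11.9 18.5]
d2 [315 237  16  24 166] ray ctr [ 0.5521 -0.0311  0.015 ] med [ 0.5548 -0.0309  0.0154] ext [ 0.5163 -0.0507  0.0112] [ 0.573  -0.0142  0.0198]
  ell [ 0.5481 -0.0337  0.015 ] [13.1 23.1]
t3 [ 166  275  114   49 4192] [0.4181 0.2059] [0.2688 0.0914] 84.46
t2 [ 365  287   71   40 2152] [ 0.4083 -0.2215] [0.1629 0.0911] 84.17
```

```bash
python3 - <<'E'
from h import *
for name,D in (("top",[(219,248),(327,247)]),("side",[(257,299),(340,255)])):
    c=dict(np.load(name+"0.npz"));img=c["img"]
    lab=cv2.cvtColor(img,cv2.COLOR_RGB2LAB).astype(int)
    for u,v in D:
        r=22; s=lab[v-r:v+r,u-r:u+r]; print(name,lab[v,u],lab[v-r,u])
        m=((s[...,1]-128)>6).astype(np.uint8); m=cv2.morphologyEx(m,cv2.MORPH_OPEN,np.ones((3,3),np.uint8))
        k,l,st,ce=cv2.connectedComponentsWithStats(m);i=1+st[1:,4].argmax()
        cn=cv2.findContours((l==i).astype(np.uint8),cv2.RETR_EXTERNAL,2)[0][0]
        e=cv2.fitEllipse(cn);a=np.array(e[0])+[u-r,v-r]
        w=np.array([ray(c,x+u-r,y+v-r,.012)[:2] for x,y in cn[:,0]],np.float32)
        print(st[i],np.round(e[1],1),a.round(1),ray(c,*a,.012).round(4),np.round(cv2.minEnclosingCircle(w),4) if 0 else cv2.minEnclosingCircle(w))
c=dict(np.load("top0.npz"));img=c["img"]
cv2.imwrite("pics/t2.png",cv2.resize(img[270:340,345:450],None,fx=7,fy=7,interpolation=cv2.INTER_CUBIC)[:,:,::-1])
c=dict(np.load("side0.npz"));img=c["img"]
cv2.imwrite("pics/t2s.png",cv2.resize(img[210:300,360:480],None,fx=6,fy=6,interpolation=cv2.INTER_CUBIC)[:,:,::-1])
E
```

```text
top [156 134 133] [200 128 133]Traceback (most recent call last):
  File "<stdin>", line 8, in <module>
ValueError: attempt to get argmax of an empty sequence
```

View pics/m_t3.png

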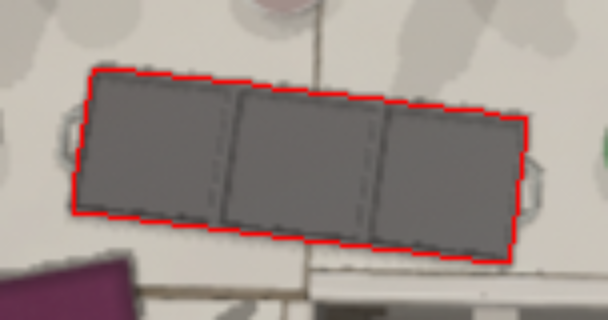

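Tray_three's outline fits well, at 269 x 91 mm against the true 270 x 90. The dish threshold was too high, so I'll lower it.

```bash
python3 - <<'E'
from h import *
for name,D in (("top",[(219,248),(327,247)]),("side",[(257,299),(340,255)])):
    c=dict(np.load(name+"0.npz"));img=c["img"]
    lab=cv2.cvtColor(cv2.GaussianBlur(img,(3,3),0),cv2.COLOR_RGB2LAB).astype(int)
    for u,v in D:
        r=22; s=lab[v-r:v+r,u-r:u+r]
        m=((s[...,1]-128)>=3).astype(np.uint8); m=cv2.morphologyEx(m,cv2.MORPH_OPEN,np.ones((3,3),np.uint8))
        k,l,st,ce=cv2.connectedComponentsWithStats(m);i=1+st[1:,4].argmax()
        cn=cv2.findContours((l==i).astype(np.uint8),cv2.RETR_EXTERNAL,2)[0][0]
        e=cv2.fitEllipse(cn);a=np.array(e[0])+[u-r,v-r]
        w=np.array([ray(c,x+u-r,y+v-r,.012)[:2] for x,y in cn[:,0]],np.float32)
        print(name,st[i],np.round(e[1],1),a.round(1),ray(c,*a,.012).round(4),cv2.minEnclosingCircle(w))
c=dict(np.load("top0.npz"));img=c["img"]
cv2.imwrite("pics/t2.png",cv2.resize(img[270:340,345:450],None,fx=7,fy=7,interpolation=cv2.INTER_CUBIC)[:,:,::-1])
c=dict(np.load("side0.npz"));img=c["img"]
cv2.imwrite("pics/t2s.png",cv2.resize(img[210:300,360:480],None,fx=6,fy=6,interpolation=cv2.INTER_CUBIC)[:,:,::-1])
E
```

```text
top [ 11  13  23  22 405] [21.6 22.6] [218.9 249.7] [0.5365 0.22   0.012 ] ((0.5367835760116577, 0.22006981074810028), 0.028061209246516228)
top [ 11  13  23  22 410] [21.6 22.7] [327.1 248.7] [ 0.5447 -0.0439  0.012 ] ((0.5447168350219727, -0.04366426542401314), 0.028435412794351578)
side [ 12  17  20  12 194] [11.5 20. ] [256.1 299.5] [0.5312 0.2225 0.012 ] ((0.531937301158905, 0.2210935801267624), 0.02440168522298336)
side [ 13  17  18  11 161] [10.5 18.4] [339.3 254.6] [ 0.5394 -0.0418  0.012 ] ((0.5394935607910156, -0.042749110609292984), 0.024981049820780754)
```

View pics/t2.png

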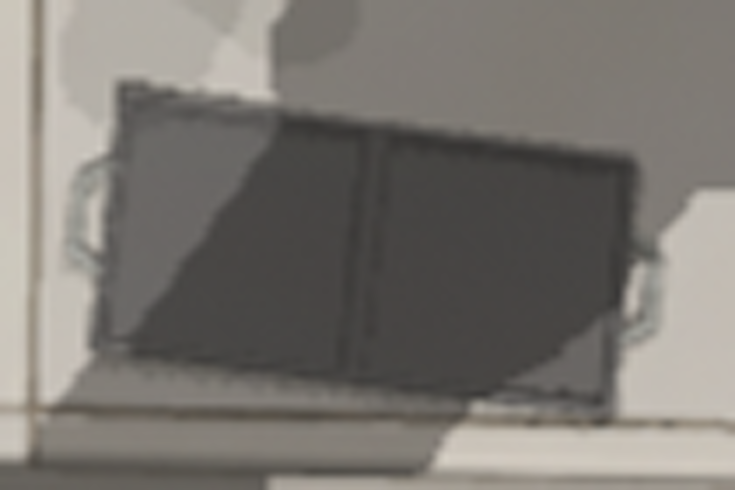

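View pics/t2s.png

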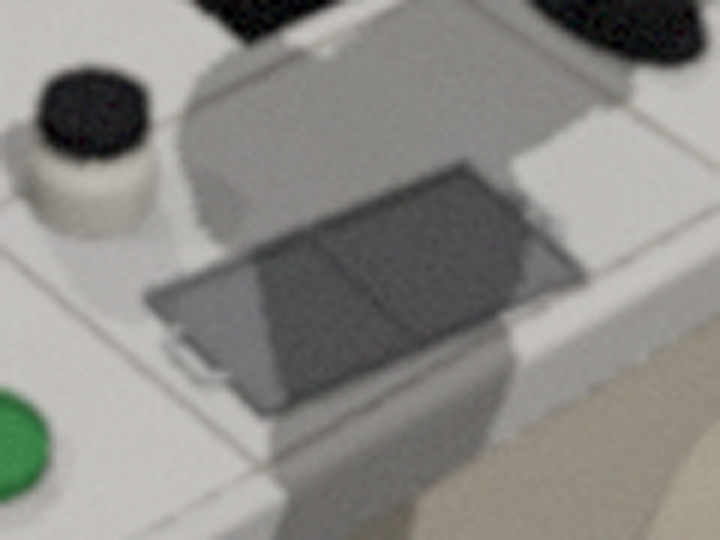

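```bash
python3 - <<'E'
from h import *
c=dict(np.load("top0.npz"));
co=[(345+a/7,270+b/7) for a,b in((120,85),(635,155),(612,410),(95,350))]
w=np.array([ray(c,u,v,.008)[:2] for u,v in co]);print("t2 corners",w.round(4).tolist(),"ctr",w.mean(0).round(4),"sides",[np.linalg.norm(w[i]-w[i-1]).round(4) for i in range(4)],"yaw long", np.degrees(np.arctan2(*(w[0]-w[1])[::-1])).round(2),np.degrees(np.arctan2(*(w[3]-w[2])[::-1])).round(2))
s=dict(np.load("side0.npz"))
co=[(360+a/6,210+b/6) for a,b in((148,296),(465,163),(583,280),(270,415))]
w=np.array([ray(s,u,v,.008)[:2] for u,v in co]);print("side t2",w.round(4).tolist(),w.mean(0).round(4))
for nm,cc in(("top",c),("side",s)):
    P=pts(cc).reshape(-1,3);P=P[np.isfinite(P[:,0])]
    for y0 in np.arange(-.5,.5,.1):
        o=[]
        for z0,z1 in((.02,.1),(.1,.2),(.2,.3),(.3,.45),(.45,.7)):
            q=P[(P[:,1]>y0)&(P[:,1]<y0+.1)&(P[:,2]>z0)&(P[:,2]<z1)&(P[:,0]>.57)]
            o.append(round(float(np.percentile(q[:,0],2)),3) if len(q)>10 else None)
        print(nm,round(y0,1),o)
    q=P[(P[:,0]>.35)&(P[:,0]<.65)&(P[:,1]>.42)&(P[:,1]<.7)&(P[:,2]>.05)];print("left box ymin",np.percentile(q[:,1],[1,5]).round(3),"z",np.percentile(q[:,2],[50,99]).round(3))
E
```

```text
t2 corners [[0.4651, -0.1301], [0.4447, -0.3072], [0.3576, -0.298], [0.374, -0.1221]] ctr [ 0.4103 -0.2144] sides [np.float64(0.0914), np.float64(0.1783), np.float64(0.0876), np.float64(0.1766)] yaw long 83.44 84.68
side t2 [[0.4551, -0.1289], [0.4361, -0.3054], [0.3462, -0.2893], [0.3661, -0.1204]] [ 0.4009 -0.211 ]
top -0.5 [None, 0.933, 0.933, 0.581, 0.94]
top -0.4 [0.94, 0.913, 0.916, 0.577, 0.939]
top -0.3 [0.58, 0.579, 0.582, 0.58, 0.94]
top -0.2 [0.94, 0.69, 0.69, 0.69, None]
top -0.1 [0.665, 0.685, 0.684, 0.684, None]
top -0.0 [0.669, 0.679, 0.679, 0.679, None]
top 0.1 [0.634, 0.675, 0.674, 0.674, None]
top 0.2 [0.634, 0.672, 0.671, 0.671, None]
top 0.3 [0.571, 0.688, 0.708, 0.939, None]
top 0.4 [0.656, 0.659, 0.939, 0.939, None]
left box ymin [0.49  0.498] z [0.209 0.252]
side -0.5 [None, None, 0.936, 0.603, 0.931]
side -0.4 [None, None, None, 0.583, 0.932]
side -0.3 [0.574, 0.573, 0.575, 0.58, 0.932]
side -0.2 [None, 0.682, 0.683, 0.683, 0.932]
side -0.1 [0.724, 0.677, 0.677, 0.678, 0.933]
side -0.0 [0.691, 0.672, 0.672, 0.673, 0.932]
side 0.1 [0.629, 0.667, 0.667, 0.668, 0.933]
side 0.2 [0.631, 0.666, 0.665, 0.665, 0.933]
side 0.3 [0.658, 0.689, 0.706, 0.933, 0.932]
side 0.4 [0.65, 0.654, 0.933, 0.933, 0.932]
left box ymin [0.493 0.515] z [0.201 0.25 ]
```

```bash
cat >> h.py <<'E'
from scipy.spatial.transform import Rotation as Ro
from workcell import state,camera
def plan(*targets):
    "targets (x,y,z,yawdeg); prints shift+turn from the present pose"
    s=state();p=s["tool_pos"];R=Ro.from_rotvec(s["tcp_rot"]).as_matrix()
    print("t",round(float(s["t"]),2),"pos",np.round(p,4),"yaw",np.degrees(np.arctan2(R[1,0],R[0,0])).round(1),"tilt",np.degrees(np.arccos(-R[2,2])).round(2),"F",np.round(s["contact_force"],1),"open",round(float(s["opening"]),4),"j7",s["joint_pos"][6].round(2))
    for x,y,z,a in targets:
        a=np.radians(a);T=np.array([[np.cos(a),np.sin(a),0],[np.sin(a),-np.cos(a),0],[0,0,-1]])
        d=R.T@(np.array([x,y,z])-p);r=Ro.from_matrix(R.T@T).as_rotvec()
        n=max(np.linalg.norm(d)/.0417,np.degrees(np.linalg.norm(r))/7.16)
        print((x,y,z,round(np.degrees(a))),"->",*np.round(d,4),*np.round(r,3),"rows>=",round(n,1))
E
python3 -c "
from h import *
plan((.45,-.1,.25,70))"
```

```text
t 0.15 pos [ 0.1617 -0.6033  0.2305] yaw 15.0 tilt 0.08 F [ 0.  -0.1  0.6] open 0.0857 j7 -0.05
(0.45, -0.1, 0.25, 70) -> 0.4088 -0.4116 -0.0189 -0.001 -0.001 -0.96 rows>= 13.9
```

Emit:
arm_command:
  motion: "0.409 -0.412 -0.019 0 0 -0.96 1;0.409 -0.412 -0.019 0 0 -0.96 1;0.409 -0.412 -0.019 0 0 -0.96 1;0.409 -0.412 -0.019 0 0 -0.96 1;0.409 -0.412 -0.019 0 0 -0.96 1;0.409 -0.412 -0.019 0 0 -0.96 1;0.409 -0.412 -0.019 0 0 -0.96 1;0.409 -0.412 -0.019 0 0 -0.96 1;0.409 -0.412 -0.019 0 0 -0.96 1;0.409 -0.412 -0.019 0 0 -0.96 1"

```text
t: 0.98
tool_pos: [0.3691, -0.2403, 0.245]
tcp_rot: [2.573, 1.802, -0.0]
contact_force: [1.2, -0.7, 0.0]
opening: 0.0851
```

```bash
python3 -c "
from h import *
plan((.45,-.1,.25,70),(.47,.15,.25,110),(.47,.25,.25,140))"
```

```text
t 0.98 pos [ 0.3691 -0.2403  0.245 ] yaw 70.0 tilt 0.02 F [ 1.2 -0.7  0. ] open 0.0851 j7 0.16
(0.45, -0.1, 0.25, 70) -> 0.1595 0.0282 -0.005 0.0 0.0 0.001 rows>= 3.9
(0.47, 0.15, 0.25, 110) -> 0.4013 -0.0384 -0.0051 -0.0 0.0 -0.698 rows>= 9.7
(0.47, 0.25, 0.25, 140) -> 0.4953 -0.0726 -0.0052 -0.0 0.0 -1.221 rows>= 12.0
```

Emit:
arm_command:
  motion: "0.16 0.028 -0.005 0 0 -0.2 1;0.16 0.028 -0.005 0 0 -0.3 1;0.16 0.028 -0.005 0 0 -0.4 1;0.16 0.028 -0.005 0 0 -0.5 1;0.401 -0.038 -0.005 0 0 -0.698 1;0.401 -0.038 -0.005 0 0 -0.698 1;0.401 -0.038 -0.005 0 0 -0.698 1;0.401 -0.038 -0.005 0 0 -0.698 1;0.401 -0.038 -0.005 0 0 -0.698 1;0.401 -0.038 -0.005 0 0 -0.698 1"

```text
t: 1.82
tool_pos: [0.4697, 0.1494, 0.2501]
tcp_rot: [1.802, 2.572, 0.0]
contact_force: [2.0, -0.6, -1.3]
opening: 0.0854
```

```bash
python3 -c "
from h import *
c=camera('wrist');cv2.imwrite('pics/w1.png',c['img'][:,:,::-1]);np.savez('w1.npz',**c)
plan((.548,.374,.2,155),(.54,.36,.2,155))"
```

```text
t 1.87 pos [0.4684 0.1588 0.2505] yaw 110.5 tilt 0.26 F [-3.7  5.8  0.5] open 0.0851 j7 -0.13
(0.548, 0.374, 0.2, 155) -> 0.1735 0.1499 0.0515 0.004 -0.002 -0.776 rows>= 6.2
(0.54, 0.36, 0.2, 155) -> 0.1632 0.1375 0.0515 0.004 -0.002 -0.776 rows>= 6.2
```

View pics/w1.png

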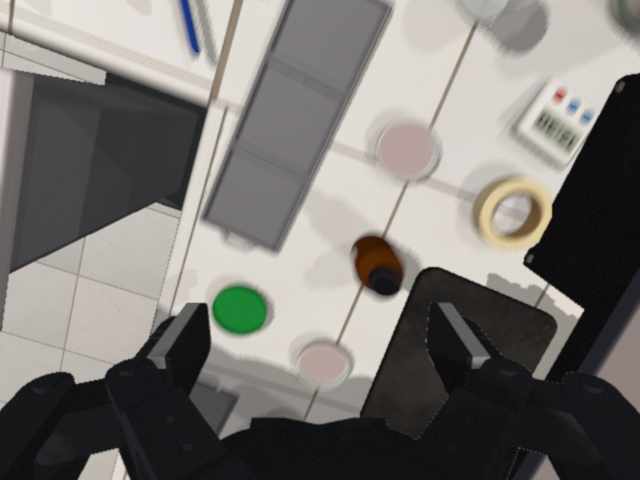

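Emit:
arm_command:
  motion: "0.165 0.145 0.05 0 0 -0.785 1;0.165 0.145 0.05 0 0 -0.785 1;0.165 0.145 0.05 0 0 -0.785 1;0.165 0.145 0.05 0 0 -0.785 1;0.165 0.145 0.05 0 0 -0.785 1;0.165 0.145 0.05 0 0 -0.785 1;0.165 0.145 0.05 0 0 -0.785 1;0.165 0.145 0.05 0 0 -0.785 1;0.165 0.145 0.05 0 0 -0.785 1;0.165 0.145 0.05 0 0 -0.785 1"

```text
t: 2.7
tool_pos: [0.5503, 0.3513, 0.2002]
tcp_rot: [0.685, 3.065, -0.0]
contact_force: [0.3, -0.6, 0.1]
opening: 0.0856
```

```bash
python3 -c "
from h import *
c=camera('wrist');cv2.imwrite('pics/w2.png',c['img'][:,:,::-1]);np.savez('w2.npz',**c)
plan((.55,.374,.12,155),(.55,.374,.025,155))"
```

```text
t 2.75 pos [0.5504 0.3512 0.2004] yaw 154.8 tilt 0.06 F [ 0.2 -0.1  0.5] open 0.0854 j7 0.21
(0.55, 0.374, 0.12, 155) -> 0.0101 0.0205 0.0804 -0.0 0.001 -0.003 rows>= 2.0
(0.55, 0.374, 0.025, 155) -> 0.0102 0.0205 0.1754 -0.0 0.001 -0.003 rows>= 4.2
```

View pics/w2.png

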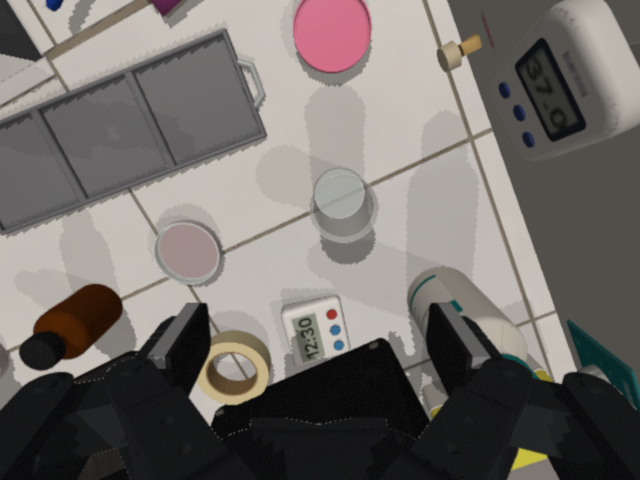

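The wrist view shows the beaker with its base near (340,193) and its rim near (343,212). It also shows the left compartment of tray_three at (198,103) and dish_1 at (188,250).

```bash
python3 - <<'E'
from h import *
c=dict(np.load("w2.npz"))
cv2.imwrite("pics/w2b.png",cv2.resize(c["img"][140:280,270:420],None,fx=4,fy=4,interpolation=cv2.INTER_CUBIC)[:,:,::-1])
P=pts(c);m=(P[...,2]>.045)&(P[...,2]<.075);m[:150]=0;m[280:]=0;m[:,:300]=0;m[:,390:]=0
q=P[m];print(len(q),np.round(np.percentile(q,[2,50,98],axis=0),4), cv2.minEnclosingCircle(q[:,:2].astype(np.float32)))
g=cv2.cvtColor(c["img"],cv2.COLOR_RGB2LAB).astype(int)
# dish1
m=((g[...,1]>=131)&(g[...,1]<145)).astype(np.uint8);m[:200]=0;m[300:]=0;m[:,:140]=0;m[:,240:]=0
m=cv2.morphologyEx(m,cv2.MORPH_OPEN,np.ones((5,5),np.uint8))
k,l,st,ce=cv2.connectedComponentsWithStats(m);i=1+st[1:,4].argmax();print("dish",st[i],ray(c,*ce[i],.012).round(4),ray(c,*ce[i],.006).round(4))
# tray right side corners
for u,v in((228,30),(266,135)): print("t3 corner",ray(c,u,v,.008).round(4))
E
```

```text
1470 [[0.5223 0.3496 0.0458]
 [0.559  0.3734 0.0637]
 [0.5727 0.3999 0.0679]] ((0.5474302768707275, 0.374767005443573), 0.02675953321158886)
dish [ 160  224   58   54 2423] [0.5347 0.2242 0.012 ] [0.5356 0.2213 0.006 ]
t3 corner [0.3873 0.3486 0.008 ]
t3 corner [0.4725 0.3385 0.008 ]
```

View pics/w2b.png

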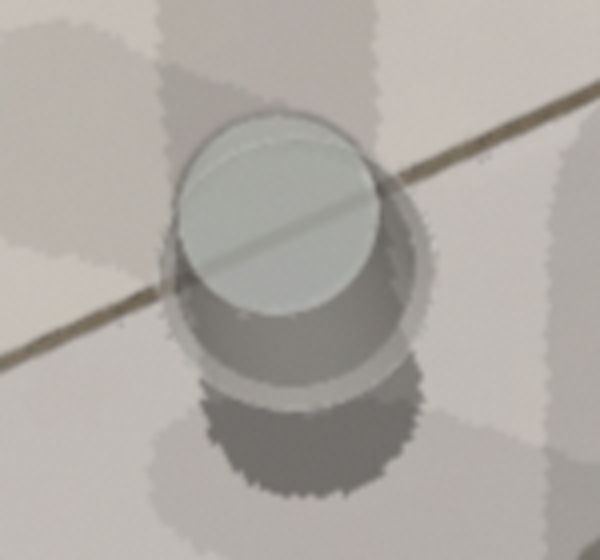

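Emit:
arm_command:
  motion: "0.011 0.02 0.06 0 0 0 1;0.011 0.02 0.06 0 0 0 1;0.011 0.02 0.1 0 0 0 1;0.011 0.02 0.12 0 0 0 1;0.011 0.02 0.14 0 0 0 1;0.011 0.02 0.16 0 0 0 1;0.011 0.02 0.175 0 0 0 1;0.011 0.02 0.175 0 0 0 1"

```text
t: 3.42
tool_pos: [0.5475, 0.3725, 0.0218]
tcp_rot: [-0.683, -3.064, 0.006]
contact_force: [-0.7, -0.9, -1.2]
opening: 0.0853
```

Emit:
arm_command:
  motion: "0 0 0 0 0 0 0.3;0 0 0 0 0 0 0.3;0 0 0 0 0 0 0.3;0 0 0 0 0 0 0.3;0 0 0 0 0 0 0.3;0 0 0 0 0 0 0.3"

```text
t: 3.92
tool_pos: [0.5492, 0.3754, 0.0272]
tcp_rot: [0.681, 3.065, 0.002]
contact_force: [-1.6, -2.7, 4.8]
opening: 0.0497
```

```bash
python3 -c "
from h import *
c=camera('wrist');cv2.imwrite('pics/w3.png',c['img'][:,:,::-1]);np.savez('w3.npz',**c)
plan((.5,.34,.12,120),(.4257,.2976,.11,84.5))"
```

```text
t 3.97 pos [0.5493 0.3754 0.0273] yaw 154.9 tilt 0.15 F [-1.7 -2.3  5.1] open 0.0494 j7 0.1
(0.5, 0.34, 0.12, 120) -> 0.0295 -0.0527 -0.0929 0.002 0.001 0.61 rows>= 4.9
(0.4257, 0.2976, 0.11, 84) -> 0.0789 -0.1226 -0.0831 0.003 0.0 1.23 rows>= 9.8
```

View pics/w3.png

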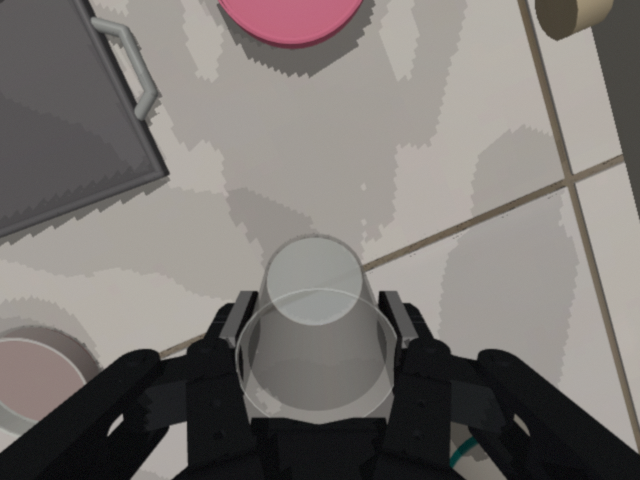

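Fingers are on both sides of the beaker, opening 49.4 mm. I'll lift, then travel.

Emit:
arm_command:
  motion: "0 0 0 0 0 0 0.3;0 0 -0.02 0 0 0 0.3;0 0 -0.05 0 0 0 0.3;0 0 -0.083 0 0 0 0.3;0 0 -0.083 0 0 0 0.3"

```text
t: 4.38
tool_pos: [0.5507, 0.3782, 0.1166]
tcp_rot: [0.679, 3.06, 0.014]
contact_force: [0.1, 0.6, 1.2]
opening: 0.0493
```

```bash
python3 -c "
from h import *
plan((.4257,.2976,.11,84.5))"
```

```text
t 4.38 pos [0.5507 0.3782 0.1166] yaw 155.0 tilt 0.65 F [0.1 0.6 1.2] open 0.0493 j7 0.14
(0.4257, 0.2976, 0.11, 84) -> 0.0792 -0.126 0.0049 0.012 -0.002 1.23 rows>= 9.8
```

Emit:
arm_command:
  motion: "0.078 -0.122 0 0 0 1.23 0.3;0.078 -0.122 0 0 0 1.23 0.3;0.078 -0.122 0 0 0 1.23 0.3;0.078 -0.122 0 0 0 1.23 0.3;0.078 -0.122 0 0 0 1.23 0.3;0.078 -0.122 0 0 0 1.23 0.3;0.078 -0.122 0 0 0 1.23 0.3;0.078 -0.122 0 0 0 1.23 0.3;0.078 -0.122 0 0 0 1.23 0.3;0.078 -0.122 0 0 0 1.23 0.3"

```text
t: 5.22
tool_pos: [0.4264, 0.298, 0.1091]
tcp_rot: [2.331, 2.105, 0.003]
contact_force: [0.6, 0.5, -0.7]
opening: 0.0491
```

Emit:
arm_command:
  motion: "0 0 0 0 0 0 0.3;0 0 0 0 0 0 0.3;0 0 0 0 0 0 0.3"

```text
t: 5.47
tool_pos: [0.4262, 0.2977, 0.1085]
tcp_rot: [2.321, 2.117, 0.002]
contact_force: [-0.0, -0.4, -0.5]
opening: 0.049
```

```bash
python3 -c "
from h import *
c=camera('wrist');cv2.imwrite('pics/w4.png',c['img'][:,:,::-1]);np.savez('w4.npz',**c)
plan((.4257,.2976,.05,84.5),(.4257,.2976,.03,84.5))"
```

```text
t 5.52 pos [0.4262 0.2976 0.1083] yaw 84.7 tilt 0.04 F [ 0.2  0.2 -0.5] open 0.0497 j7 -0.98
(0.4257, 0.2976, 0.05, 84) -> -0.0001 -0.0005 0.0583 0.001 -0.0 0.003 rows>= 1.4
(0.4257, 0.2976, 0.03, 84) -> -0.0001 -0.0005 0.0783 0.001 -0.0 0.003 rows>= 1.9
```

View pics/w4.png

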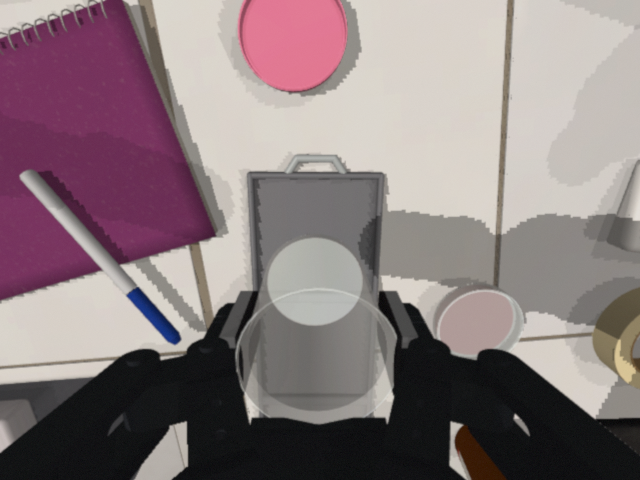

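```bash
python3 - <<'E'
from h import *
c=dict(np.load("w4.npz"))
A=ray(c,247,173,.008);B=ray(c,384,173,.008);m=(A+B)/2
print(A.round(4),B.round(4),np.linalg.norm(A-B).round(4))
for u,v in((265,395),(369,395)): print(ray(c,u,v,.008).round(4))
l=np.array([.0966,.9953]);print("tray ctr est",(m[:2]-.135*l).round(4),"left comp",(m[:2]-.045*l).round(4))
E
```

```text
[0.3845 0.3464 0.008 ] [0.473  0.3382 0.008 ] 0.0889
[0.3729 0.1735 0.008 ]
[0.4542 0.1658 0.008 ]
tray ctr est [0.4157 0.2079] left comp [0.4244 0.2975]
```

Emit:
arm_command:
  motion: "0 0 0.03 0 0 0 0.3;0 0 0.045 0 0 0 0.3;0 0 0.055 0 0 0 0.3;0 0 0.062 0 0 0 0.3;0 0 0.068 0 0 0 0.3;0 0 0.072 0 0 0 0.3;0 0 0.072 0 0 0 0.3;0 0 0.072 0 0 0 0.3"

```text
t: 6.18
tool_pos: [0.4264, 0.2977, 0.0364]
tcp_rot: [-2.325, -2.113, -0.001]
contact_force: [-0.2, -0.2, -0.5]
opening: 0.0494
```

Emit:
arm_command:
  motion: "0 0 0.002 0 0 0 0.3;0 0 0.004 0 0 0 0.3;0 0 0.0055 0 0 0 0.3;0 0 0.0055 0 0 0 0.3"

```text
t: 6.52
tool_pos: [0.4261, 0.2974, 0.0304]
tcp_rot: [2.325, 2.112, 0.0]
contact_force: [-0.3, -0.3, 0.1]
opening: 0.0491
```

Emit:
arm_command:
  motion: "0 0 0.001 0 0 0 0.3;0 0 0.001 0 0 0 0.3"

```text
t: 6.68
tool_pos: [0.4261, 0.2976, 0.0301]
tcp_rot: [2.325, 2.112, 0.0]
contact_force: [-2.0, -2.1, 6.4]
opening: 0.0492
```

Contact at the expected height (6.4 N). Releasing and backing up.

Emit:
arm_command:
  motion: "0 0 0 0 0 0 0.9;0 0 0 0 0 0 0.9;0 0 0 0 0 0 0.9;0 0 0 0 0 0 0.9;0 0 -0.03 0 0 0 1;0 0 -0.07 0 0 0 1;0 0 -0.11 0 0 0 1;0 0 -0.15 0 0 0 1;0 0 -0.15 0 0 0 1;0 0 -0.15 0 0 0 1"

```text
t: 7.52
tool_pos: [0.4274, 0.2984, 0.1821]
tcp_rot: [2.324, 2.111, 0.008]
contact_force: [0.1, 0.3, -1.2]
opening: 0.0855
```

```bash
python3 -c "
from h import *
c=camera('wrist');cv2.imwrite('pics/w5.png',c['img'][:,:,::-1]);np.savez('w5.npz',**c)
plan((.54,.105,.18,95))"
```

```text
t 7.57 pos [0.4265 0.2975 0.1801] yaw 84.5 tilt 0.1 F [-0.3  0.8 -0.5] open 0.0852 j7 -0.94
(0.54, 0.105, 0.18, 95) -> -0.1807 0.1315 0.0002 0.002 -0.0 -0.184 rows>= 5.4
```

View pics/w5.png

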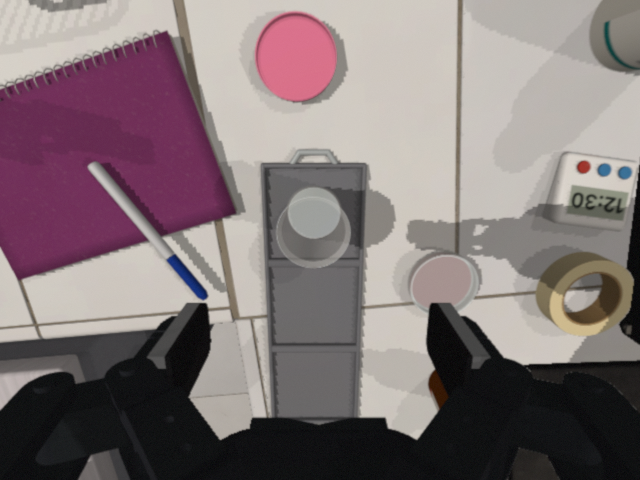

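The beaker stands inside the left compartment at (314,213). Next is the bottle.

Emit:
arm_command:
  motion: "-0.18 0.137 0 0 0 -0.18 1;-0.18 0.137 0 0 0 -0.18 1;-0.18 0.137 0 0 0 -0.18 1;-0.18 0.137 0 0 0 -0.18 1;-0.18 0.137 0 0 0 -0.18 1;-0.18 0.137 0 0 0 -0.18 1;-0.18 0.137 0 0 0 -0.18 1;-0.18 0.137 0 0 0 -0.18 1"

```text
t: 8.23
tool_pos: [0.5448, 0.1031, 0.1772]
tcp_rot: [-2.129, -2.307, 0.004]
contact_force: [-0.3, 1.0, -0.4]
opening: 0.0855
```

```bash
python3 - <<'E'
from h import *
c=camera('wrist');cv2.imwrite('pics/w6.png',c['img'][:,:,::-1]);np.savez('w6.npz',**c)
P=pts(c)
for lo,hi in((.08,.095),(.03,.06)):
    m=(P[...,2]>lo)&(P[...,2]<hi)&(np.hypot(P[...,0]-.55,P[...,1]-.107)<.04);q=P[m]
    if len(q)>10: print(len(q),np.percentile(q,[2,50,98],axis=0).round(4),cv2.minEnclosingCircle(q[:,:2].astype(np.float32)))
plan((.55,.107,.033,95))
E
```

```text
1603 [[0.5338 0.0949 0.0826]
 [0.5469 0.1087 0.0894]
 [0.56   0.1214 0.0907]] ((0.5471504926681519, 0.10746573656797409), 0.015143669210374355)
419 [[0.5244 0.1091 0.0309]
 [0.5452 0.1283 0.0496]
 [0.5695 0.1309 0.0599]] ((0.5472855567932129, 0.10777266323566437), 0.023962654173374176)
t 8.28 pos [0.5442 0.1052 0.1777] yaw 94.8 tilt 0.19 F [-0.   0.7  0.5] open 0.0852 j7 -0.34
(0.55, 0.107, 0.033, 95) -> 0.0012 0.0064 0.1447 -0.003 -0.001 -0.004 rows>= 3.5
```

View pics/w6.png

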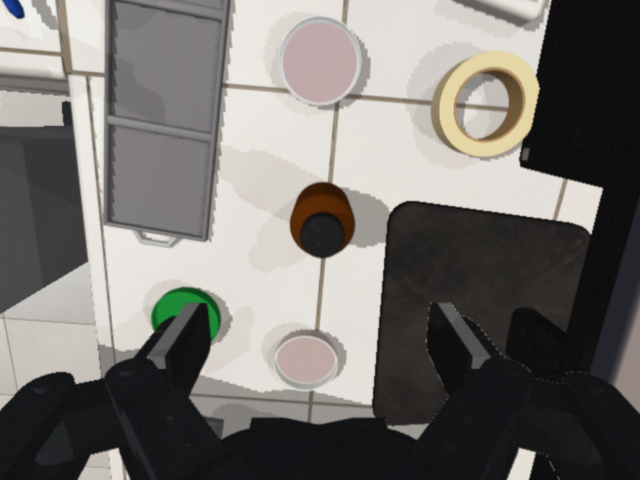

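The cap is at (321,234) and its radius fits 15 mm. The wrist view puts the bottle at (0.547, 0.1075). Descending.

Emit:
arm_command:
  motion: "0.002 0.003 0.03 0 0 0 1;0.002 0.003 0.06 0 0 0 1;0.002 0.003 0.09 0 0 0 1;0.002 0.003 0.115 0 0 0 1;0.002 0.003 0.132 0 0 0 1;0.002 0.003 0.142 0 0 0 1;0.002 0.003 0.145 0 0 0 1;0.002 0.003 0.145 0 0 0 1"

```text
t: 8.95
tool_pos: [0.5472, 0.1086, 0.0341]
tcp_rot: [-2.123, -2.314, 0.001]
contact_force: [-0.0, 1.1, 0.6]
opening: 0.0852
```

Emit:
arm_command:
  motion: "0 0 0 0 0 0 0.3;0 0 0 0 0 0 0.3;0 0 0 0 0 0 0.3;0 0 0 0 0 0 0.3;0 0 0 0 0 0 0.3;0 0 0 0 0 0 0.3;0 0 0 0 0 0 0.3;0 0 0 0 0 0 0.3"

```text
t: 9.62
tool_pos: [0.549, 0.1075, 0.0359]
tcp_rot: [2.125, 2.311, 0.003]
contact_force: [-0.6, 0.1, 6.5]
opening: 0.0451
```

```bash
python3 -c "
from h import *
plan((.416,.208,.14,84.5))"
```

```text
t 9.62 pos [0.549  0.1075 0.0359] yaw 94.8 tilt 0.14 F [-0.6  0.1  6.5] open 0.0451 j7 -0.44
(0.416, 0.208, 0.14, 84) -> 0.1112 -0.1239 -0.1044 0.002 -0.0 0.18 rows>= 4.7
```

Opening 45 mm is less than the 48 mm body, so the pads are probably riding the shoulder. I'll open and regrip 10 mm lower.

Emit:
arm_command:
  motion: "0 0 0 0 0 0 1;0 0 0 0 0 0 1;0 0 0 0 0 0 1;0 0 0 0 0 0 1;0 0 0 0 0 0 1"

```text
t: 10.03
tool_pos: [0.548, 0.1074, 0.0344]
tcp_rot: [-2.126, -2.313, -0.0]
contact_force: [1.3, -0.2, -0.1]
opening: 0.0854
```

```bash
python3 - <<'E'
from h import *
c=camera('wrist');cv2.imwrite('pics/w7.png',c['img'][:,:,::-1]);np.savez('w7.npz',**c)
P=pts(c)
for lo,hi in((.08,.097),(.03,.06)):
    m=(P[...,2]>lo)&(P[...,2]<hi)&(np.hypot(P[...,0]-.55,P[...,1]-.107)<.03);q=P[m]
    if len(q)>10: print(len(q),np.percentile(q,[2,50,98],axis=0).round(4),cv2.minEnclosingCircle(q[:,:2].astype(np.float32)))
plan()
E
```

```text
7054 [[0.5353 0.1011 0.0808]
 [0.5482 0.113  0.0892]
 [0.5618 0.122  0.0904]] ((0.5485863089561462, 0.10806649178266525), 0.015080706216394901)
3176 [[0.527  0.1155 0.0309]
 [0.5472 0.1287 0.0487]
 [0.5693 0.1312 0.0597]] ((0.5490427613258362, 0.10915164649486542), 0.024056637659668922)
t 10.08 pos [0.548  0.1074 0.0344] yaw 94.8 tilt 0.0 F [-1.1 -0.2 -0.3] open 0.0853 j7 -0.44
```

View pics/w7.png

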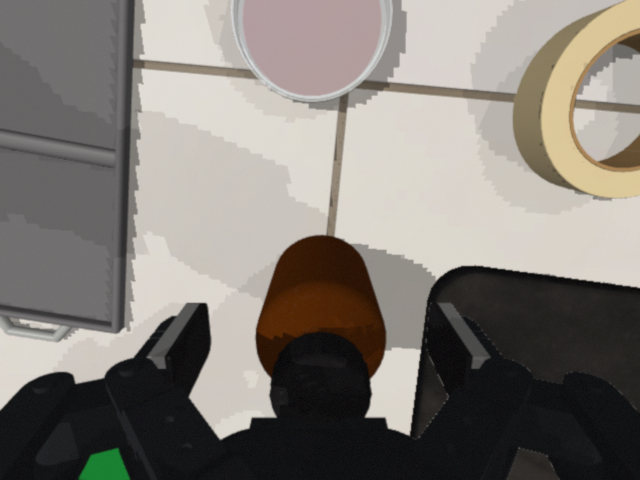

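The bottle still stands upright and centred between the fingers.

Emit:
arm_command:
  motion: "0 0 0.004 0 0 0 1;0 0 0.0085 0 0 0 1;0 0 0.0085 0 0 0 1"

```text
t: 10.33
tool_pos: [0.5474, 0.1071, 0.0248]
tcp_rot: [-2.125, -2.312, 0.002]
contact_force: [-0.3, 0.4, 0.0]
opening: 0.0854
```

Emit:
arm_command:
  motion: "0 0 0 0 0 0 0.3;0 0 0 0 0 0 0.3;0 0 0 0 0 0 0.3;0 0 0 0 0 0 0.3;0 0 0 0 0 0 0.3;0 0 0 0 0 0 0.3;0 0 0 0 0 0 0.3;0 0 0 0 0 0 0.3"

```text
t: 11.0
tool_pos: [0.5485, 0.1076, 0.0264]
tcp_rot: [2.126, 2.313, 0.001]
contact_force: [-0.9, 0.0, 5.6]
opening: 0.0454
```

The opening is 45 mm again, so that is simply how the bottle grips. Lifting.

Emit:
arm_command:
  motion: "0 0 -0.015 0 0 0 0.3;0 0 -0.04 0 0 0 0.3;0 0 -0.07 0 0 0 0.3;0 0 -0.09 0 0 0 0.3;0 0 -0.09 0 0 0 0.3;0 0 -0.09 0 0 0 0.3"

```text
t: 11.5
tool_pos: [0.5485, 0.1072, 0.1165]
tcp_rot: [2.126, 2.312, 0.002]
contact_force: [-1.4, -0.1, -2.3]
opening: 0.0451
```

```bash
python3 -c "
from h import *
c=camera('wrist');cv2.imwrite('pics/w8.png',c['img'][:,:,::-1])
plan((.416,.208,.116,84.5))"
```

```text
t 11.55 pos [0.5476 0.1069 0.1152] yaw 94.8 tilt 0.05 F [-0.6 -0.3 -1.6] open 0.0454 j7 -0.38
(0.416, 0.208, 0.116, 84) -> 0.1117 -0.1227 -0.0007 -0.001 0.001 0.18 rows>= 4.0
```

View pics/w8.png

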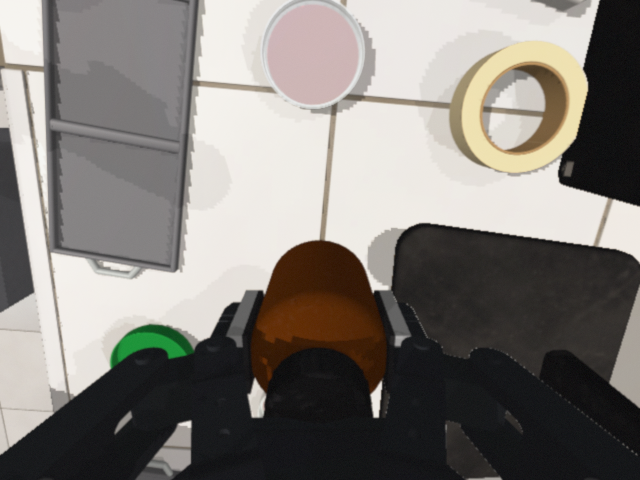

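Held upright. Moving it to the centre compartment.

Emit:
arm_command:
  motion: "0.112 -0.123 0 0 0 0.18 0.3;0.112 -0.123 0 0 0 0.18 0.3;0.112 -0.123 0 0 0 0.18 0.3;0.112 -0.123 0 0 0 0.18 0.3;0.112 -0.123 0 0 0 0.18 0.3;0.112 -0.123 0 0 0 0.18 0.3;0.112 -0.123 0 0 0 0.18 0.3;0.112 -0.123 0 0 0 0.18 0.3"

```text
t: 12.22
tool_pos: [0.4166, 0.2074, 0.1152]
tcp_rot: [-2.327, -2.11, 0.002]
contact_force: [-1.1, -0.1, -2.5]
opening: 0.0454
```

```bash
python3 -c "
from h import *
c=camera('wrist');cv2.imwrite('pics/w9.png',c['img'][:,:,::-1]);np.savez('w9.npz',**c)
plan((.416,.208,.037,84.5),(.416,.208,.03,84.5))"
```

```text
t 12.27 pos [0.4168 0.2074 0.1153] yaw 84.4 tilt 0.07 F [-0.3  0.2 -0.8] open 0.0448 j7 -0.77
(0.416, 0.208, 0.037, 84) -> 0.0005 -0.0007 0.0783 -0.001 0.0 -0.002 rows>= 1.9
(0.416, 0.208, 0.03, 84) -> 0.0005 -0.0007 0.0853 -0.001 0.0 -0.002 rows>= 2.0
```

View pics/w9.png

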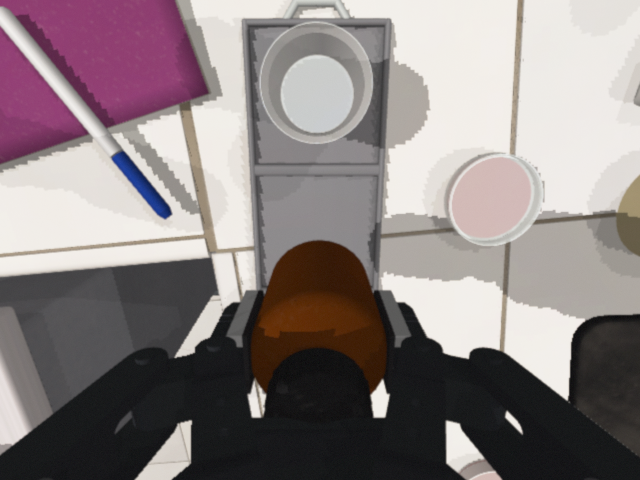

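Emit:
arm_command:
  motion: "0 0 0.03 0 0 0 0.3;0 0 0.05 0 0 0 0.3;0 0 0.063 0 0 0 0.3;0 0 0.072 0 0 0 0.3;0 0 0.078 0 0 0 0.3;0 0 0.081 0 0 0 0.3;0 0 0.083 0 0 0 0.3;0 0 0.083 0 0 0 0.3"

```text
t: 12.93
tool_pos: [0.4164, 0.2087, 0.0332]
tcp_rot: [2.326, 2.112, 0.001]
contact_force: [-0.4, 0.4, -1.1]
opening: 0.0452
```

Emit:
arm_command:
  motion: "0 0 0.001 0 0 0 0.3;0 0 0.0025 0 0 0 0.3;0 0 0.0025 0 0 0 0.3"

```text
t: 13.18
tool_pos: [0.4163, 0.2087, 0.0307]
tcp_rot: [2.325, 2.112, 0.001]
contact_force: [-0.1, -0.9, -1.6]
opening: 0.0452
```

Emit:
arm_command:
  motion: "0 0 0.001 0 0 0 0.3;0 0 0.0015 0 0 0 0.3;0 0 0.0015 0 0 0 0.3"

```text
t: 13.43
tool_pos: [0.4163, 0.2088, 0.0293]
tcp_rot: [2.325, 2.112, 0.001]
contact_force: [-1.0, -0.2, 3.7]
opening: 0.045
```

Contact (3.7 N, with 2 N of weight taken off). Releasing.

Emit:
arm_command:
  motion: "0 0 0 0 0 0 0.9;0 0 0 0 0 0 0.9;0 0 0 0 0 0 0.9;0 0 0 0 0 0 0.9;0 0 -0.03 0 0 0 1;0 0 -0.07 0 0 0 1;0 0 -0.11 0 0 0 1;0 0 -0.15 0 0 0 1;0 0 -0.15 0 0 0 1;0 0 -0.15 0 0 0 1"

```text
t: 14.27
tool_pos: [0.4176, 0.2093, 0.1814]
tcp_rot: [2.324, 2.11, 0.007]
contact_force: [-0.2, 0.4, -1.5]
opening: 0.0853
```

```bash
python3 -c "
from h import *
c=camera('wrist');cv2.imwrite('pics/w10.png',c['img'][:,:,::-1]);np.savez('w10.npz',**c)
plan((.536,.2205,.15,100))"
```

```text
t 14.32 pos [0.4165 0.2086 0.1795] yaw 84.5 tilt 0.11 F [ 0.4 -0.1  0.1] open 0.0856 j7 -0.71
(0.536, 0.2205, 0.15, 100) -> 0.0233 0.1177 0.0298 0.002 0.0 -0.271 rows>= 3.0
```

View pics/w10.png

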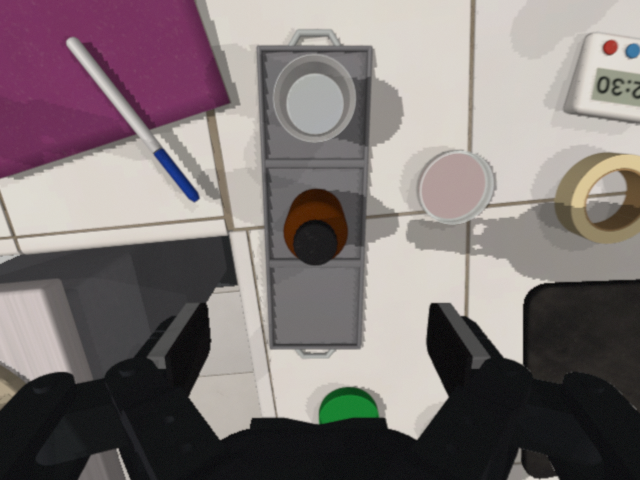

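The bottle is in the centre compartment and the beaker in the left. On to dish_1.

Emit:
arm_command:
  motion: "0.023 0.118 0.03 0 0 -0.27 1;0.023 0.118 0.03 0 0 -0.27 1;0.023 0.118 0.03 0 0 -0.27 1;0.023 0.118 0.03 0 0 -0.27 1;0.023 0.118 0.03 0 0 -0.27 1;0.023 0.118 0.03 0 0 -0.27 1;0.023 0.118 0.03 0 0 -0.27 1"

```text
t: 14.9
tool_pos: [0.5344, 0.2209, 0.1489]
tcp_rot: [-2.018, -2.407, 0.001]
contact_force: [-0.0, 0.8, -0.6]
opening: 0.0851
```

```bash
cat >> h.py <<'E'
def dish(c,x,y,z):
    p=c["K"]@(c["R"]@np.array([x,y,z])+c["t"]);u,v=(p[:2]/p[2]).astype(int)
    g=cv2.cvtColor(cv2.GaussianBlur(c["img"],(3,3),0),cv2.COLOR_RGB2LAB).astype(int)
    m=((g[...,1]>=131)&(g[...,1]<150)).astype(np.uint8);r=75
    M=np.zeros_like(m);M[max(v-r,0):v+r,max(u-r,0):u+r]=m[max(v-r,0):v+r,max(u-r,0):u+r]
    M=cv2.morphologyEx(M,cv2.MORPH_OPEN,np.ones((5,5),np.uint8))
    k,l,st,ce=cv2.connectedComponentsWithStats(M);i=1+st[1:,4].argmax()
    cn=max(cv2.findContours((l==i).astype(np.uint8),cv2.RETR_EXTERNAL,2)[0],key=len);e=cv2.fitEllipse(cn)
    w=np.array([ray(c,a,b,z)[:2] for a,b in cn[:,0]],np.float32)
    print("dish px",np.round(e[0],1),"pos",ray(c,*e[0],z).round(4),"encl",np.round(cv2.minEnclosingCircle(w)[0],4),round(cv2.minEnclosingCircle(w)[1],4))
E
python3 -c "
from h import *
c=camera('wrist');cv2.imwrite('pics/w11.png',c['img'][:,:,::-1]);np.savez('w11.npz',**c)
dish(c,.536,.22,.012);dish(c,.536,.22,.006)
P=pts(c);m=(P[...,2]>.012)&(P[...,2]<.018)&(np.hypot(P[...,0]-.536,P[...,1]-.22)<.045);q=P[m];print(len(q),np.percentile(q,[1,50,99],axis=0).round(4))
plan((.536,.2205,.012,100))"
```

```text
dish px [320.1 220.8] pos [0.5355 0.2241 0.012 ] encl [0.5355 0.2236] 0.0278
dish px [320.1 220.8] pos [0.5358 0.2226 0.006 ] encl [0.5358 0.2221] 0.0284
4983 [[0.5071 0.1928 0.0135]
 [0.5359 0.2229 0.0151]
 [0.5651 0.2513 0.0167]]
t 14.95 pos [0.5347 0.2208 0.1496] yaw 100.1 tilt 0.05 F [-0.6  0.5  0.6] open 0.0855 j7 -0.5
(0.536, 0.2205, 0.012, 100) -> -0.0005 0.0011 0.1376 0.001 0.0 0.001 rows>= 3.3
```

View pics/w11.png

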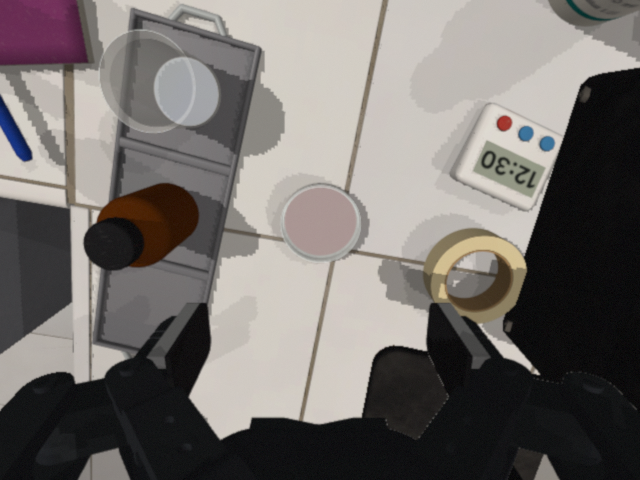

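Dish_1 is at (320,221) px, world (0.5358, 0.2225). Its fitted radius and its height of 15 mm agree with the sizes given. Before going low I'll check the fingertip height against the opening from the range images.

```bash
python3 - <<'E'
from h import *
for f,tz,us in(("w11",.1496,[(190,320),(450,320)]),("w10",.1795,[(190,320),(450,320)]),("w4",.1083,[(243,300),(392,300)]),("w9",.1153,[(243,300),(392,300)])):
    c=dict(np.load(f+".npz"));P=pts(c)
    for u,v in us:
        Q=P[v-30:v+15,u-25:u+25].reshape(-1,3);Q=Q[Q[:,2]>tz-.02]
        print(f,u,v,len(Q),"lowest rel TCP",(np.percentile(Q[:,2],[0,2,10,50])-tz).round(4) if len(Q) else None)
E
```

```text
w11 190 320 1179 lowest rel TCP [0.0119 0.0133 0.0163 0.0248]
w11 450 320 1205 lowest rel TCP [0.0118 0.0134 0.0164 0.0249]
w10 190 320 1175 lowest rel TCP [0.0138 0.0157 0.0186 0.0271]
w10 450 320 1206 lowest rel TCP [0.0146 0.0162 0.0194 0.0276]
w4 243 300 1021 lowest rel TCP [-0.0157 -0.0051  0.0077  0.0172]
w4 392 300 970 lowest rel TCP [-0.0048  0.0002  0.0079  0.017 ]
w9 243 300 796 lowest rel TCP [-0.0027  0.0052  0.0087  0.0163]
w9 392 300 915 lowest rel TCP [-0.0188 -0.0021  0.0076  0.0164]
```

Tip set-back is about 13 mm open and 4 mm at 49 mm, so roughly 6.6 mm at 62 mm. TCP z = 0.002 puts the tips about 8 mm up, which is enough on a 15 mm dish and clears the rims when I place it.

Emit:
arm_command:
  motion: "0.0015 0.0015 0.03 0 0 0 0.93;0.0015 0.0015 0.06 0 0 0 0.93;0.0015 0.0015 0.09 0 0 0 0.93;0.0015 0.0015 0.115 0 0 0 0.93;0.0015 0.0015 0.13 0 0 0 0.93;0.0015 0.0015 0.14 0 0 0 0.93;0.0015 0.0015 0.145 0 0 0 0.93;0.0015 0.0015 0.147 0 0 0 0.93;0.0015 0.0015 0.147 0 0 0 0.93"

```text
t: 15.7
tool_pos: [0.5374, 0.2223, 0.003]
tcp_rot: [2.019, 2.406, 0.002]
contact_force: [0.2, -0.3, 0.8]
opening: 0.0795
```

Emit:
arm_command:
  motion: "0 0 0 0 0 0 0.5;0 0 0 0 0 0 0.5;0 0 0 0 0 0 0.5;0 0 0 0 0 0 0.5;0 0 0 0 0 0 0.5;0 0 0 0 0 0 0.5;0 0 0 0 0 0 0.5"

```text
t: 16.28
tool_pos: [0.5379, 0.2225, 0.004]
tcp_rot: [2.019, 2.405, 0.003]
contact_force: [-2.8, -2.3, 8.8]
opening: 0.0593
```

```bash
python3 -c "
from h import *
c=camera('wrist');cv2.imwrite('pics/w12.png',c['img'][:,:,::-1])
plan()"
```

```text
t 16.33 pos [0.5379 0.2225 0.004 ] yaw 100.0 tilt 0.15 F [-2.1 -0.8  9.4] open 0.0597 j7 -0.6
```

View pics/w12.png

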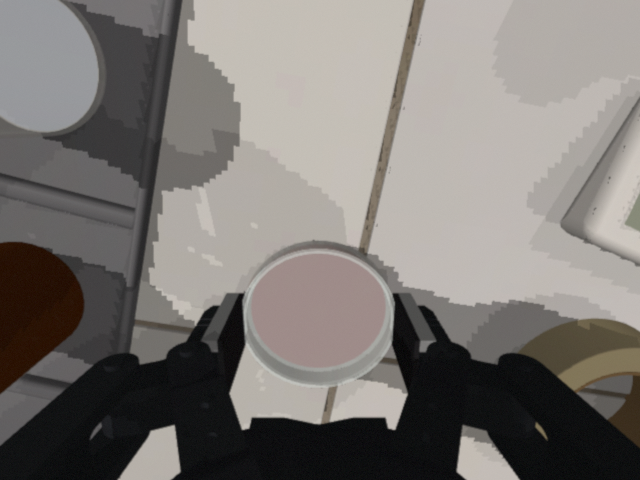

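Gripped, opening 59.5 mm, flat between the pads. Lifting.

Emit:
arm_command:
  motion: "0 0 -0.01 0 0 0 0.5;0 0 -0.03 0 0 0 0.5;0 0 -0.06 0 0 0 0.5;0 0 -0.09 0 0 0 0.5;0 0 -0.12 0 0 0 0.5;0 0 -0.13 0 0 0 0.5;0 0 -0.13 0 0 0 0.5;0 0 -0.13 0 0 0 0.5"

```text
t: 17.0
tool_pos: [0.5373, 0.222, 0.1327]
tcp_rot: [2.019, 2.405, 0.002]
contact_force: [-0.5, 0.3, -1.1]
opening: 0.0596
```

```bash
python3 -c "
from h import *
c=camera('wrist');cv2.imwrite('pics/w13.png',c['img'][:,:,::-1])
plan((.408,.1185,.132,84.5))"
```

```text
t 17.05 pos [0.5367 0.2216 0.1314] yaw 100.0 tilt 0.04 F [-0.2 -0.4 -1.5] open 0.0596 j7 -0.52
(0.408, 0.1185, 0.132, 84) -> -0.0793 -0.1446 -0.0005 -0.0 0.0 0.27 rows>= 4.0
```

View pics/w13.png

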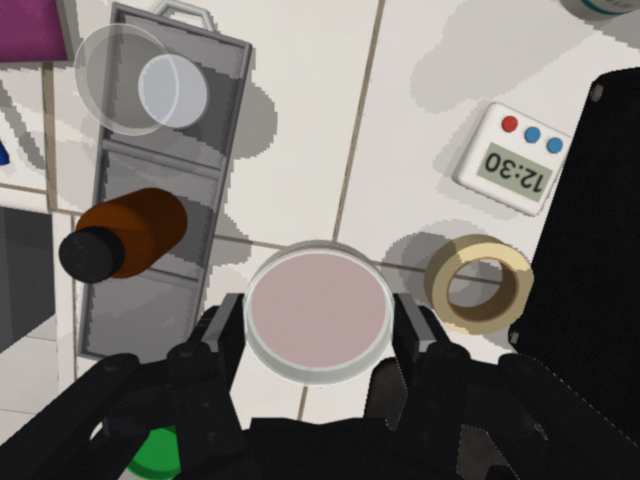

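Emit:
arm_command:
  motion: "-0.079 -0.145 0 0 0 0.27 0.5;-0.079 -0.145 0 0 0 0.27 0.5;-0.079 -0.145 0 0 0 0.27 0.5;-0.079 -0.145 0 0 0 0.27 0.5;-0.079 -0.145 0 0 0 0.27 0.5;-0.079 -0.145 0 0 0 0.27 0.5;-0.079 -0.145 0 0 0 0.27 0.5;-0.079 -0.145 0 0 0 0.27 0.5"

```text
t: 17.72
tool_pos: [0.4085, 0.1197, 0.1318]
tcp_rot: [-2.324, -2.112, -0.001]
contact_force: [-0.0, 0.6, -0.6]
opening: 0.0594
```

```bash
python3 -c "
from h import *
c=camera('wrist');cv2.imwrite('pics/w14.png',c['img'][:,:,::-1]);np.savez('w14.npz',**c)
plan((.4075,.1185,.016,84.5),(.4075,.1185,.006,84.5));print(state()['joint_pos'].round(2))"
```

```text
t 17.77 pos [0.4085 0.12   0.1318] yaw 84.6 tilt 0.09 F [ 0.2  0.6 -0.3] open 0.0598 j7 -0.5
(0.4075, 0.1185, 0.016, 84) -> -0.0018 -0.0008 0.1158 -0.0 -0.001 0.001 rows>= 2.8
(0.4075, 0.1185, 0.006, 84) -> -0.0018 -0.0008 0.1258 -0.0 -0.001 0.001 rows>= 3.0
[ 0.37  0.08 -0.75  1.99  0.06  1.09 -0.5 ]
```

View pics/w14.png

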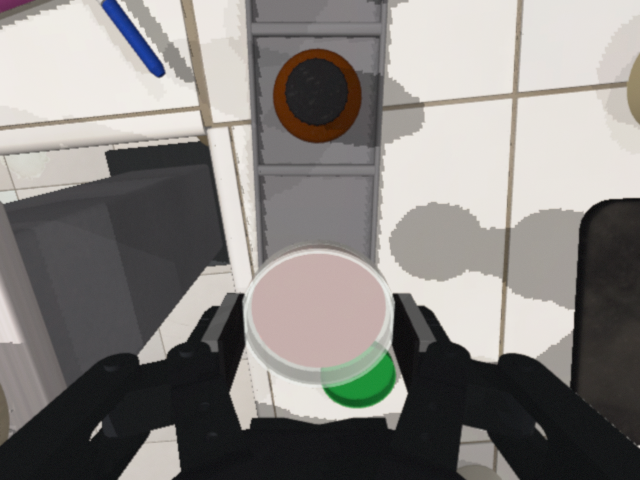

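```bash
python3 - <<'E'
from h import *
c=dict(np.load("w14.npz"))
m=(ray(c,254,168,.008)+ray(c,381,168,.008))/2; w=np.linalg.norm(ray(c,254,168,.008)-ray(c,381,168,.008))
l=np.array([.0949,.9955]);print(m.round(4),w.round(4),"right comp",(m[:2]-.045*l).round(4))
E
```

```text
[0.4123 0.1648 0.008 ] 0.09 right comp [0.408 0.12 ]
```

Tray width measures 90 mm at the divider. The compartment centre is (0.408, 0.120), right under the tool. Straight down.

Emit:
arm_command:
  motion: "0 0 0.03 0 0 0 0.5;0 0 0.06 0 0 0 0.5;0 0 0.085 0 0 0 0.5;0 0 0.1 0 0 0 0.5;0 0 0.11 0 0 0 0.5;0 0 0.116 0 0 0 0.5;0 0 0.119 0 0 0 0.5;0 0 0.119 0 0 0 0.5;0 0 0.119 0 0 0 0.5"

```text
t: 18.52
tool_pos: [0.4086, 0.1195, 0.0136]
tcp_rot: [2.325, 2.112, 0.002]
contact_force: [0.4, 0.4, -0.3]
opening: 0.0597
```

Emit:
arm_command:
  motion: "0 0 0.002 0 0 0 0.5;0 0 0.004 0 0 0 0.5;0 0 0.006 0 0 0 0.5;0 0 0.006 0 0 0 0.5"

```text
t: 18.85
tool_pos: [0.4082, 0.119, 0.0071]
tcp_rot: [2.325, 2.112, 0.001]
contact_force: [-1.6, 0.1, -0.3]
opening: 0.0594
```

Emit:
arm_command:
  motion: "0 0 0.001 0 0 0 0.5;0 0 0.001 0 0 0 0.5"

```text
t: 19.02
tool_pos: [0.4082, 0.119, 0.0068]
tcp_rot: [2.325, 2.112, -0.0]
contact_force: [-3.7, -2.0, 15.1]
opening: 0.0594
```

Emit:
arm_command:
  motion: "0 0 0.001 0 0 0 0.5;0 0 0.001 0 0 0 0.5"

```text
t: 19.18
tool_pos: [0.4083, 0.119, 0.0067]
tcp_rot: [2.324, 2.111, -0.001]
contact_force: [-9.4, -3.8, 32.3]
opening: 0.0594
```

Firm contact at 0.0067, which is 2.7 mm above the pick height and so the tray floor. I'll ease up 1 mm and release.

Emit:
arm_command:
  motion: "0 0 -0.001 0 0 0 0.5;0 0 -0.001 0 0 0 0.93;0 0 -0.001 0 0 0 0.93;0 0 -0.001 0 0 0 0.93;0 0 -0.001 0 0 0 0.93;0 0 -0.03 0 0 0 1;0 0 -0.07 0 0 0 1;0 0 -0.11 0 0 0 1;0 0 -0.15 0 0 0 1;0 0 -0.15 0 0 0 1"

```text
t: 20.02
tool_pos: [0.4115, 0.1207, 0.1619]
tcp_rot: [2.32, 2.109, 0.014]
contact_force: [1.7, 0.3, -0.2]
opening: 0.0852
```

```bash
python3 -c "
from h import *
c=camera('wrist');cv2.imwrite('pics/w15.png',c['img'][:,:,::-1]);np.savez('w15.npz',**c)
plan((.544,-.043,.15,88))
dish(c,.408,.12,.009)
P=pts(c);m=(np.hypot(P[...,0]-.408,P[...,1]-.12)<.025);q=P[m];print(len(q),np.percentile(q,[5,50,95],axis=0).round(4))"
```

```text
t 20.07 pos [0.4105 0.1198 0.1588] yaw 84.5 tilt 0.45 F [ 0.4 -0.5 -0.7] open 0.0853 j7 -0.48
(0.544, -0.043, 0.15, 88) -> -0.1492 0.1485 0.0098 0.008 -0.001 -0.061 rows>= 5.1
dish px [312.3 221.4] pos [0.4082 0.1197 0.009 ] encl [0.4082 0.1192] 0.0284
13316 [[0.3936 0.1092 0.0175]
 [0.4097 0.1319 0.2423]
 [0.4268 0.1412 0.2526]]
```

View pics/w15.png

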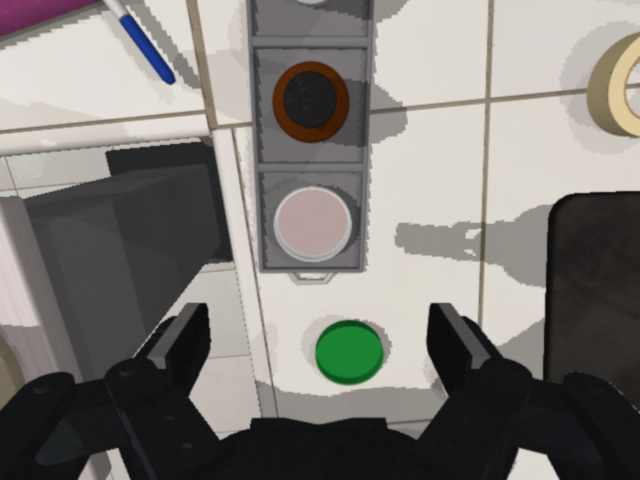

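Dish_1 sits inside the right compartment at (312,221) with margin all round. Next is dish_2.

Emit:
arm_command:
  motion: "-0.15 0.15 0.006 0 0 -0.06 1;-0.15 0.15 0.006 0 0 -0.06 1;-0.15 0.15 0.006 0 0 -0.06 1;-0.15 0.15 0.006 0 0 -0.06 1;-0.15 0.15 0.006 0 0 -0.06 1;-0.15 0.15 0.006 0 0 -0.06 1;-0.15 0.15 0.006 0 0 -0.06 1;-0.15 0.15 0.006 0 0 -0.06 1;-0.15 0.15 0.006 0 0 -0.06 1"

```text
t: 20.82
tool_pos: [0.5419, -0.0432, 0.1482]
tcp_rot: [-2.258, -2.182, 0.001]
contact_force: [0.1, 0.5, 0.6]
opening: 0.0852
```

```bash
python3 -c "
from h import *
c=camera('wrist');cv2.imwrite('pics/w16.png',c['img'][:,:,::-1]);np.savez('w16.npz',**c)
dish(c,.544,-.043,.012);dish(c,.544,-.043,.006)
P=pts(c);m=(P[...,2]>.012)&(P[...,2]<.018)&(np.hypot(P[...,0]-.544,P[...,1]+.043)<.045);q=P[m];print(len(q),np.percentile(q,[1,50,99],axis=0).round(4))
plan((.544,-.043,.002,88))"
```

```text
dish px [320.5 221.7] pos [ 0.5437 -0.0406  0.012 ] encl [ 0.5437 -0.0412] 0.0279
dish px [320.5 221.7] pos [ 0.5437 -0.0422  0.006 ] encl [ 0.5436 -0.0427] 0.0285
5012 [[ 0.5149 -0.072   0.0134]
 [ 0.544  -0.0418  0.0151]
 [ 0.5731 -0.0135  0.0167]]
t 20.87 pos [ 0.542  -0.0431  0.1486] yaw 88.1 tilt 0.05 F [ 0.7 -0.2 -0.4] open 0.0854 j7 -0.17
(0.544, -0.043, 0.002, 88) -> 0.0001 0.0021 0.1466 -0.001 -0.0 0.001 rows>= 3.5
```

View pics/w16.png

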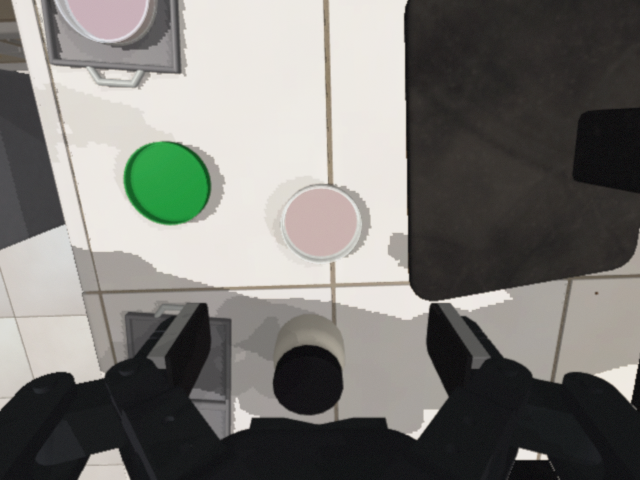

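Dish_2 is at (320,222) px, world (0.5437, -0.0423), with its height of 15 mm confirmed. Same descent.

Emit:
arm_command:
  motion: "0.001 0.0015 0.03 0 0 0 0.93;0.001 0.0015 0.06 0 0 0 0.93;0.001 0.0015 0.09 0 0 0 0.93;0.001 0.0015 0.115 0 0 0 0.93;0.001 0.0015 0.13 0 0 0 0.93;0.001 0.0015 0.14 0 0 0 0.93;0.001 0.0015 0.144 0 0 0 0.93;0.001 0.0015 0.146 0 0 0 0.93;0.001 0.0015 0.146 0 0 0 0.93"

```text
t: 21.62
tool_pos: [0.5448, -0.0433, 0.0037]
tcp_rot: [2.26, 2.181, 0.001]
contact_force: [-0.7, -1.0, 0.5]
opening: 0.0792
```

Emit:
arm_command:
  motion: "0 0 0 0 0 0 0.5;0 0 0 0 0 0 0.5;0 0 0 0 0 0 0.5;0 0 0 0 0 0 0.5;0 0 0 0 0 0 0.5;0 0 0 0 0 0 0.5;0 0 0 0 0 0 0.5"

```text
t: 22.2
tool_pos: [0.5454, -0.0436, 0.0049]
tcp_rot: [2.26, 2.18, 0.002]
contact_force: [-3.0, 0.3, 8.4]
opening: 0.0587
```

Emit:
arm_command:
  motion: "0 0 -0.01 0 0 0 0.5;0 0 -0.03 0 0 0 0.5;0 0 -0.06 0 0 0 0.5;0 0 -0.09 0 0 0 0.5;0 0 -0.12 0 0 0 0.5;0 0 -0.13 0 0 0 0.5;0 0 -0.13 0 0 0 0.5;0 0 -0.13 0 0 0 0.5"

```text
t: 22.87
tool_pos: [0.5447, -0.0438, 0.1339]
tcp_rot: [2.26, 2.18, 0.002]
contact_force: [0.3, -0.4, -0.7]
opening: 0.0591
```

```bash
python3 -c "
from h import *
c=camera('wrist');cv2.imwrite('pics/w17.png',c['img'][:,:,::-1])
plan((.413,-.17,.132,84.5))"
```

```text
t 22.92 pos [ 0.5439 -0.0438  0.1326] yaw 87.9 tilt 0.02 F [-0.2  0.9 -0.3] open 0.0594 j7 -0.18
(0.413, -0.17, 0.132, 84) -> -0.1308 -0.1263 0.0007 -0.0 0.0 0.06 rows>= 4.4
```

View pics/w17.png

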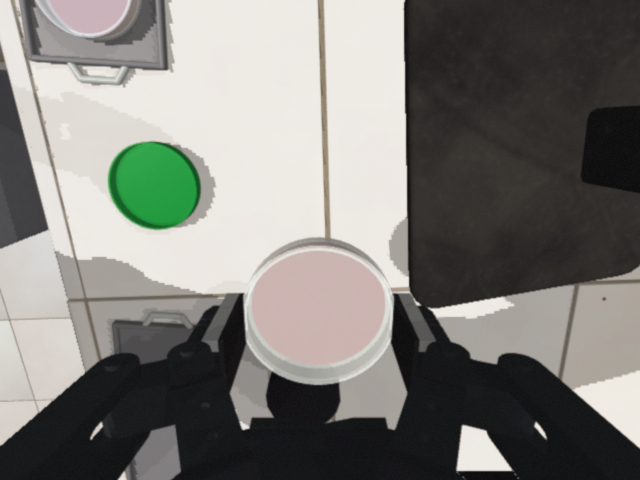

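Held flat. I'll take it over tray_two's right compartment and measure the tray from there.

```bash
python3 -c "
from h import *
plan((.404,-.257,.132,84.2))"
```

```text
t 22.92 pos [ 0.5439 -0.0438  0.1326] yaw 87.9 tilt 0.02 F [-0.2  0.9 -0.3] open 0.0594 j7 -0.18
(0.404, -0.257, 0.132, 84) -> -0.2181 -0.1321 0.0007 -0.0 0.0 0.065 rows>= 6.1
```

Emit:
arm_command:
  motion: "-0.218 -0.132 0 0 0 0.065 0.5;-0.218 -0.132 0 0 0 0.065 0.5;-0.218 -0.132 0 0 0 0.065 0.5;-0.218 -0.132 0 0 0 0.065 0.5;-0.218 -0.132 0 0 0 0.065 0.5;-0.218 -0.132 0 0 0 0.065 0.5;-0.218 -0.132 0 0 0 0.065 0.5;-0.218 -0.132 0 0 0 0.065 0.5;-0.218 -0.132 0 0 0 0.065 0.5;-0.218 -0.132 0 0 0 0.065 0.5"

```text
t: 23.75
tool_pos: [0.4049, -0.2553, 0.1322]
tcp_rot: [-2.327, -2.108, -0.001]
contact_force: [-0.1, -0.0, 0.5]
opening: 0.0587
```

```bash
python3 -c "
from h import *
c=camera('wrist');cv2.imwrite('pics/w18.png',c['img'][:,:,::-1]);np.savez('w18.npz',**c)
plan()"
```

```text
t 23.8 pos [ 0.4052 -0.2551  0.1324] yaw 84.4 tilt 0.08 F [-0.3 -0.  -0.3] open 0.0592 j7 0.32
```

View pics/w18.png

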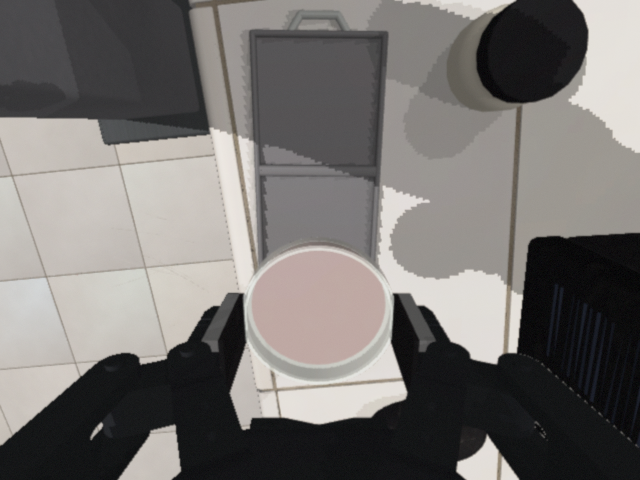

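```bash
python3 - <<'E'
from h import *
c=dict(np.load("w18.npz"))
f=lambda u,v:ray(c,u,v,.008)[:2]
A,B=f(250,30),f(388,32);C,D=f(255,169),f(382,171)
print(A.round(4),B.round(4),np.linalg.norm(A-B).round(4),np.linalg.norm(C-D).round(4))
l=((A+B)/2-(C+D)/2);print("dist end-div",np.linalg.norm(l).round(4),"yaw",np.degrees(np.arctan2(l[1],l[0])).round(2),"from end", np.degrees(np.arctan2(*(B-A)[::-1])).round(2)+90)
l=l/np.linalg.norm(l);print("ctr",((A+B)/2-.09*l).round(4),((C+D)/2).round(4),"right",((A+B)/2-.135*l).round(4),((C+D)/2-.045*l).round(4),"left",((A+B)/2-.045*l).round(4))
E
```

```text
[ 0.3746 -0.1189] [ 0.4625 -0.1289] 0.0885 0.0903
dist end-div 0.0883 yaw 84.1 from end 83.55
ctr [ 0.4093 -0.2134] [ 0.4095 -0.2118] right [ 0.4047 -0.2582] [ 0.4048 -0.2565] left [ 0.4139 -0.1687]
```

The tray checks out (88.5–90 mm wide, 88 mm end to divider). The right compartment centre is (0.4048, -0.2573). Lowering.

Emit:
arm_command:
  motion: "-0.002 0 0.03 0 0 0 0.5;-0.002 0 0.06 0 0 0 0.5;-0.002 0 0.085 0 0 0 0.5;-0.002 0 0.1 0 0 0 0.5;-0.002 0 0.11 0 0 0 0.5;-0.002 0 0.116 0 0 0 0.5;-0.002 0 0.119 0 0 0 0.5;-0.002 0 0.119 0 0 0 0.5;-0.002 0 0.119 0 0 0 0.5"

```text
t: 24.55
tool_pos: [0.4051, -0.2589, 0.0147]
tcp_rot: [2.329, 2.106, 0.001]
contact_force: [-0.2, -0.0, 0.3]
opening: 0.0592
```

Emit:
arm_command:
  motion: "0 0 0.002 0 0 0 0.5;0 0 0.004 0 0 0 0.5;0 0 0.0055 0 0 0 0.5;0 0 0.0055 0 0 0 0.5"

```text
t: 24.88
tool_pos: [0.4043, -0.2588, 0.0084]
tcp_rot: [2.331, 2.106, 0.0]
contact_force: [-0.0, -0.2, -0.1]
opening: 0.0592
```

Emit:
arm_command:
  motion: "0 0 0.0008 0 0 0 0.5;0 0 0.0008 0 0 0 0.5"

```text
t: 25.05
tool_pos: [0.4044, -0.2589, 0.0079]
tcp_rot: [2.331, 2.106, -0.0]
contact_force: [-1.7, 0.6, 3.5]
opening: 0.0593
```

Gentle contact (3.5 N) at 0.0079, as expected. Releasing.

Emit:
arm_command:
  motion: "0 0 0 0 0 0 0.93;0 0 0 0 0 0 0.93;0 0 0 0 0 0 0.93;0 0 0 0 0 0 0.93;0 0 -0.03 0 0 0 1;0 0 -0.07 0 0 0 1;0 0 -0.11 0 0 0 1;0 0 -0.15 0 0 0 1;0 0 -0.15 0 0 0 1;0 0 -0.15 0 0 0 1"

```text
t: 25.88
tool_pos: [0.4059, -0.2597, 0.1603]
tcp_rot: [2.327, 2.103, 0.001]
contact_force: [-0.1, 0.1, -1.4]
opening: 0.0854
```

```bash
python3 -c "
from h import *
c=camera('wrist');cv2.imwrite('pics/w19.png',c['img'][:,:,::-1]);np.savez('w19.npz',**c)
dish(c,.4048,-.2573,.009)
plan((.531,-.154,.16,75))"
```

```text
dish px [314.8 216.5] pos [ 0.4041 -0.2571  0.009 ] encl [ 0.4041 -0.2575] 0.0285
t 25.93 pos [ 0.4046 -0.2591  0.1583] yaw 84.2 tilt 0.1 F [-0.  -0.2 -0.9] open 0.0856 j7 0.34
(0.531, -0.154, 0.16, 75) -> 0.1173 0.1151 -0.0017 0.001 0.001 0.161 rows>= 3.9
```

View pics/w19.png

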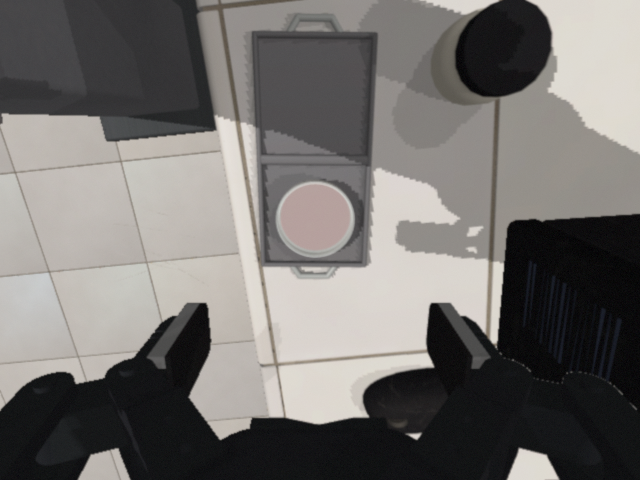

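```bash
python3 - <<'E'
from h import *
for f in("top0","side0"):
    c=dict(np.load(f+".npz"));P=pts(c).reshape(-1,3)
    q=P[(P[:,0]>.57)&(P[:,0]<.66)&(P[:,2]>.08)&(P[:,2]<.5)&(P[:,1]<-.12)&(P[:,1]>-.5)]
    print(f,len(q),np.percentile(q[:,1],[90,98,99.5]).round(3),np.percentile(q[:,0],[.5,2]).round(3))
c=dict(np.load("w19.npz"));P=pts(c)
m=(P[...,2]>.05)&(P[...,2]<.065)&(np.hypot(P[...,0]-.53,P[...,1]+.154)<.05);q=P[m]
print(cv2.minEnclosingCircle(q[:,:2].astype(np.float32)))
plan((.531,-.154,.16,98))
E
```

```text
top0 4389 [-0.28  -0.277 -0.276] [0.57  0.572]
side0 2636 [-0.28  -0.278 -0.277] [0.571 0.572]
((0.5303535461425781, -0.15477171540260315), 0.027156829833984375)
t 25.93 pos [ 0.4046 -0.2591  0.1583] yaw 84.2 tilt 0.1 F [-0.  -0.2 -0.9] open 0.0856 j7 0.34
(0.531, -0.154, 0.16, 98) -> 0.1173 0.1151 -0.0017 0.001 0.001 -0.241 rows>= 3.9
```

Emit:
arm_command:
  motion: "0.117 0.115 0.01 0 0 -0.1 1;0.117 0.115 0.01 0 0 -0.1 1;0.117 0.115 0.01 0 0 -0.1 1;0.117 0.115 0.01 0 0 -0.1 1;0.117 0.115 0.01 0 0 -0.1 1;0.117 0.115 0.01 0 0 -0.1 1;0.117 0.115 0.01 0 0 -0.1 1;0.117 0.115 0.01 0 0 -0.1 1"

```text
t: 26.6
tool_pos: [0.5292, -0.1552, 0.1465]
tcp_rot: [-2.223, -2.217, 0.003]
contact_force: [0.8, -0.3, 0.5]
opening: 0.0852
```

```bash
python3 - <<'E'
from h import *
c=camera('wrist');cv2.imwrite('pics/w20.png',c['img'][:,:,::-1]);np.savez('w20.npz',**c)
P=pts(c)
m=(P[...,2]>.05)&(P[...,2]<.065)&(np.hypot(P[...,0]-.53,P[...,1]+.154)<.05);q=P[m]
print(np.percentile(q,[1,50,99],axis=0).round(4),cv2.minEnclosingCircle(q[:,:2].astype(np.float32)))
plan((.53,-.1545,.002,90))
E
```

```text
[[ 0.5059 -0.1782  0.0525]
 [ 0.5303 -0.1522  0.0598]
 [ 0.5548 -0.1284  0.0614]] ((0.5303468704223633, -0.15406690537929535), 0.02665974758565426)
t 26.65 pos [ 0.5293 -0.1555  0.1469] yaw 89.8 tilt 0.09 F [ 0.5 -0.9  0.2] open 0.0851 j7 0.07
(0.53, -0.1545, 0.002, 90) -> 0.001 0.0009 0.1449 -0.002 0.0 -0.003 rows>= 3.5
```

View pics/w20.png

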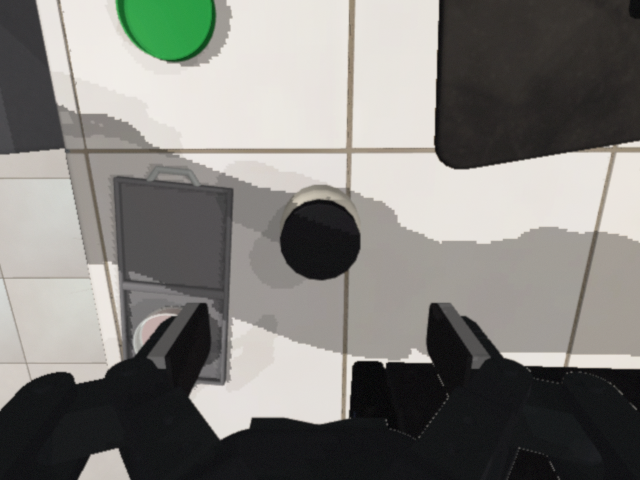

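Jar cap at (320,240) px, world (0.5303, -0.154), radius 26.7 mm. Descending to grip low on the straight wall.

Emit:
arm_command:
  motion: "0.0015 0.001 0.03 0 0 0 1;0.0015 0.001 0.06 0 0 0 1;0.0015 0.001 0.09 0 0 0 0.95;0.0015 0.001 0.115 0 0 0 0.95;0.0015 0.001 0.13 0 0 0 0.95;0.0015 0.001 0.14 0 0 0 0.95;0.0015 0.001 0.1445 0 0 0 0.95;0.0015 0.001 0.1455 0 0 0 0.95;0.0015 0.001 0.1455 0 0 0 0.95"

```text
t: 27.4
tool_pos: [0.532, -0.153, 0.0029]
tcp_rot: [2.223, 2.219, 0.001]
contact_force: [0.6, 0.7, -0.6]
opening: 0.0812
```

Emit:
arm_command:
  motion: "0 0 0 0 0 0 0.4;0 0 0 0 0 0 0.4;0 0 0 0 0 0 0.4;0 0 0 0 0 0 0.4;0 0 0 0 0 0 0.4;0 0 0 0 0 0 0.4;0 0 0 0 0 0 0.4;0 0 0 0 0 0 0.4"

```text
t: 28.07
tool_pos: [0.5326, -0.1528, 0.0039]
tcp_rot: [2.221, 2.219, 0.001]
contact_force: [-2.0, 0.1, 6.9]
opening: 0.058
```

```bash
python3 -c "
from h import *
c=camera('wrist');cv2.imwrite('pics/w21.png',c['img'][:,:,::-1])
plan()"
```

```text
t 28.12 pos [ 0.5326 -0.1528  0.004 ] yaw 89.9 tilt 0.15 F [-2.1 -0.4  8. ] open 0.058 j7 -0.02
```

View pics/w21.png

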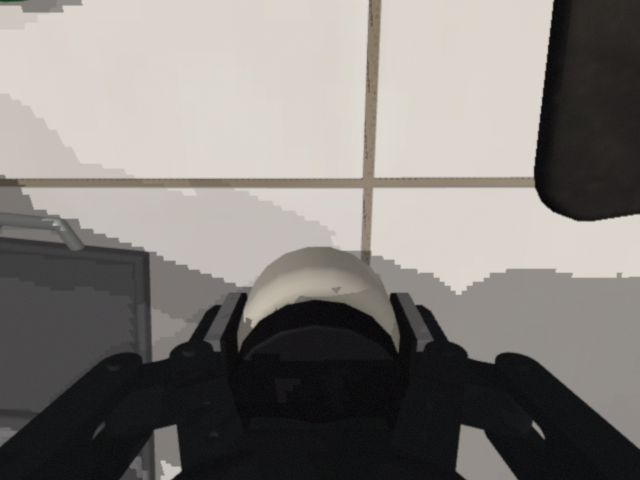

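The jar is gripped at 58 mm and upright. Lifting.

Emit:
arm_command:
  motion: "0 0 -0.008 0 0 0 0.4;0 0 -0.02 0 0 0 0.4;0 0 -0.04 0 0 0 0.4;0 0 -0.06 0 0 0 0.4;0 0 -0.08 0 0 0 0.4;0 0 -0.09 0 0 0 0.4;0 0 -0.09 0 0 0 0.4;0 0 -0.09 0 0 0 0.4"

```text
t: 28.78
tool_pos: [0.5319, -0.1527, 0.0927]
tcp_rot: [2.222, 2.219, 0.001]
contact_force: [0.3, -0.9, -1.6]
opening: 0.0579
```

```bash
python3 -c "
from h import *
c=camera('wrist');cv2.imwrite('pics/w22.png',c['img'][:,:,::-1])
plan((.414,-.1685,.0925,84.2))"
```

```text
t 28.83 pos [ 0.5311 -0.1525  0.0916] yaw 89.9 tilt 0.03 F [ 0.4 -0.5 -1.1] open 0.0581 j7 0.04
(0.414, -0.1685, 0.0925, 84) -> -0.0161 -0.1171 -0.0008 -0.001 0.0 0.1 rows>= 2.8
```

View pics/w22.png

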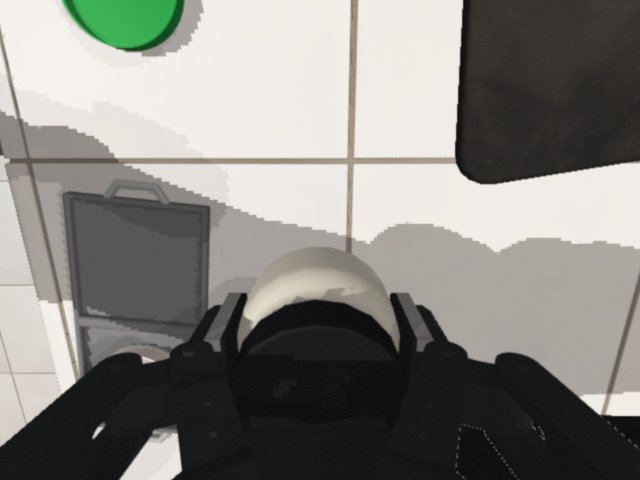

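Emit:
arm_command:
  motion: "-0.0155 -0.117 0 0 0 0.1 0.4;-0.0155 -0.117 0 0 0 0.1 0.4;-0.0155 -0.117 0 0 0 0.1 0.4;-0.0155 -0.117 0 0 0 0.1 0.4;-0.0155 -0.117 0 0 0 0.1 0.4;-0.0155 -0.117 0 0 0 0.1 0.4;-0.0155 -0.117 0 0 0 0.1 0.4"

```text
t: 29.42
tool_pos: [0.4156, -0.1675, 0.092]
tcp_rot: [-2.33, -2.107, -0.001]
contact_force: [0.2, 0.3, 0.2]
opening: 0.0579
```

```bash
python3 -c "
from h import *
c=camera('wrist');cv2.imwrite('pics/w23.png',c['img'][:,:,::-1]);np.savez('w23.npz',**c)
plan((.414,-.168,.012,84.2))
s=camera('top');cv2.imwrite('pics/top1.png',cv2.resize(s['img'][200:335,100:460],None,fx=2.2,fy=2.2,interpolation=cv2.INTER_CUBIC)[:,:,::-1])"
```

```text
t 29.47 pos [ 0.4157 -0.1674  0.092 ] yaw 84.3 tilt 0.06 F [-0.  -0.5  0.1] open 0.0584 j7 0.12
(0.414, -0.168, 0.012, 84) -> -0.0009 -0.0016 0.08 0.001 -0.001 0.001 rows>= 1.9
```

View pics/w23.png

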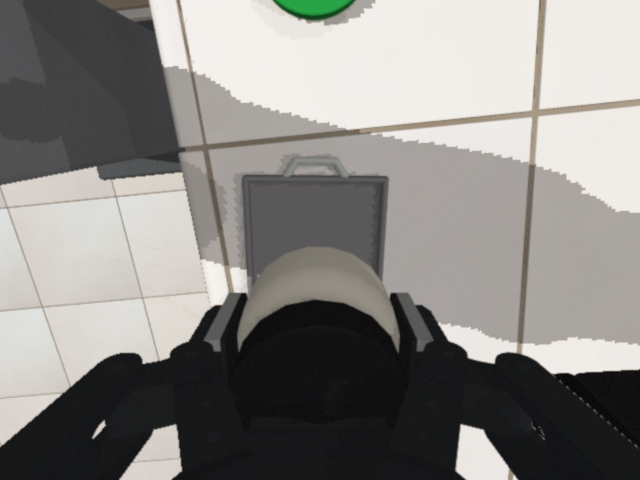

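```bash
python3 - <<'E'
from h import *
c=dict(np.load("w23.npz"));A,B=[ray(c,u,178,.008)[:2] for u in(244,388)]
l=np.array([.103,.9947]);print(A.round(4),B.round(4),np.linalg.norm(A-B).round(4),"left",((A+B)/2-.045*l).round(4))
E
```

```text
[ 0.3752 -0.1195] [ 0.4622 -0.1283] 0.0874 left [ 0.414  -0.1686]
```

Compartment centre (0.414, -0.1686). I'll shift about 1.5 mm and lower. Contact is expected near 0.0068.

Emit:
arm_command:
  motion: "-0.001 -0.0015 0.025 0 0 0 0.4;-0.001 -0.0015 0.045 0 0 0 0.4;-0.001 -0.0015 0.06 0 0 0 0.4;-0.001 -0.0015 0.07 0 0 0 0.4;-0.001 -0.0015 0.076 0 0 0 0.4;-0.001 -0.0015 0.079 0 0 0 0.4;-0.001 -0.0015 0.079 0 0 0 0.4;-0.001 -0.0015 0.079 0 0 0 0.4"

```text
t: 30.18
tool_pos: [0.4136, -0.1687, 0.0137]
tcp_rot: [2.33, 2.106, 0.001]
contact_force: [0.5, 0.1, -1.3]
opening: 0.0578
```

Emit:
arm_command:
  motion: "0 0 0.002 0 0 0 0.4;0 0 0.004 0 0 0 0.4;0 0 0.0055 0 0 0 0.4;0 0 0.0055 0 0 0 0.4"

```text
t: 30.52
tool_pos: [0.4129, -0.1687, 0.0076]
tcp_rot: [2.331, 2.106, -0.0]
contact_force: [-0.6, 0.6, -0.3]
opening: 0.0578
```

Emit:
arm_command:
  motion: "0 0 0.0008 0 0 0 0.4;0 0 0.0008 0 0 0 0.4"

```text
t: 30.68
tool_pos: [0.413, -0.1687, 0.0069]
tcp_rot: [2.331, 2.106, 0.0]
contact_force: [-0.4, 0.3, -0.6]
opening: 0.0581
```

Emit:
arm_command:
  motion: "0 0 0.0006 0 0 0 0.4;0 0 0.0006 0 0 0 0.4"

```text
t: 30.85
tool_pos: [0.4131, -0.1688, 0.0068]
tcp_rot: [2.33, 2.106, -0.0]
contact_force: [-4.0, 0.5, 8.6]
opening: 0.0581
```

Contact (8.6 N) at 0.0068, as predicted. Releasing and rising.

Emit:
arm_command:
  motion: "0 0 0 0 0 0 0.95;0 0 0 0 0 0 0.95;0 0 0 0 0 0 0.95;0 0 0 0 0 0 0.95;0 0 -0.03 0 0 0 1;0 0 -0.07 0 0 0 1;0 0 -0.11 0 0 0 1;0 0 -0.16 0 0 0 1;0 0 -0.2 0 0 0 1;0 0 -0.2 0 0 0 1"

```text
t: 31.68
tool_pos: [0.4161, -0.1695, 0.2133]
tcp_rot: [2.323, 2.1, 0.005]
contact_force: [1.2, -0.7, -0.6]
opening: 0.0852
```

```bash
python3 - <<'E'
from h import *
c=camera('wrist');cv2.imwrite('pics/w24.png',c['img'][:,:,::-1]);np.savez('w24.npz',**c)
P=pts(c);m=(P[...,2]>.05)&(P[...,2]<.075)&(np.hypot(P[...,0]-.414,P[...,1]+.168)<.05);q=P[m]
print(np.percentile(q,[1,50,99],axis=0).round(4),cv2.minEnclosingCircle(q[:,:2].astype(np.float32)))
plan((.40,-.33,.22,60))
E
```

```text
[[ 0.3887 -0.1943  0.0533]
 [ 0.4133 -0.1686  0.0628]
 [ 0.4375 -0.1446  0.0645]] ((0.4133458137512207, -0.17011354863643646), 0.02661772072315216)
t 31.73 pos [ 0.4157 -0.1696  0.2116] yaw 84.2 tilt 0.53 F [ 0.3 -0.5  0.7] open 0.0854 j7 0.2
(0.4, -0.33, 0.22, 60) -> -0.1612 0.0006 -0.0078 0.009 0.002 0.423 rows>= 3.9
```

View pics/w24.png

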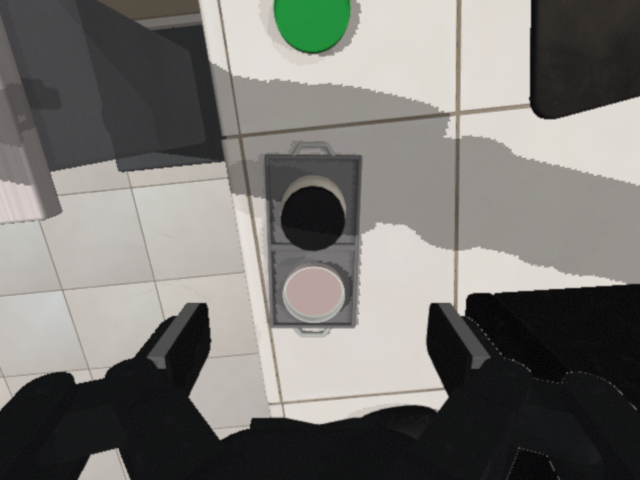

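The jar's top is at 63 mm (floor 3 + 60) and it is centred. I'll move clear and take a final overall check.

Emit:
arm_command:
  motion: "-0.16 0 -0.02 0 0 0.4 1;-0.16 0 -0.02 0 0 0.4 1;-0.16 0 -0.02 0 0 0.4 1;-0.16 0 -0.02 0 0 0.4 1;-0.16 0 -0.02 0 0 0.4 1;-0.16 0 -0.02 0 0 0.4 1;-0.16 0 -0.02 0 0 0.4 1;-0.16 0 -0.02 0 0 0.4 1"

```text
t: 32.4
tool_pos: [0.3972, -0.3264, 0.2256]
tcp_rot: [-2.7, -1.604, -0.0]
contact_force: [-0.2, 0.7, -0.4]
opening: 0.0855
```

```bash
python3 - <<'E'
from h import *
c=camera('top');np.savez('top2.npz',**c);d=camera('side');np.savez('side2.npz',**d)
a=cv2.resize(c['img'][200:335,100:460],None,fx=2.2,fy=2.2,interpolation=cv2.INTER_CUBIC)
cv2.imwrite('pics/top2.png',a[:,:,::-1]);cv2.imwrite('pics/side2.png',cv2.resize(d['img'][190:400,150:480],None,fx=2.4,fy=2.4,interpolation=cv2.INTER_CUBIC)[:,:,::-1])
P=pts(c)
for n,x,y,r in(("beaker",.4255,.2976,.03),("bottle",.4165,.2085,.02),("d1",.408,.1195,.025),("d2",.4045,-.257,.025),("jar",.4133,-.1687,.025)):
    m=np.hypot(P[...,0]-x,P[...,1]-y)<r;q=P[m];print(n,len(q),"z pct",np.percentile(q[:,2],[50,95]).round(4))
plan()
E
```

```text
beaker 632 z pct [0.0106 0.07  ]
bottle 237 z pct [0.088  0.0963]
d1 347 z pct [0.0179 0.0226]
d2 895 z pct [0.5891 0.6427]
jar 393 z pct [0.0629 0.0682]
t 32.5 pos [ 0.3973 -0.3265  0.226 ] yaw 61.4 tilt 0.02 F [ 0.7 -1.  -0. ] open 0.0853 j7 0.07
```

View pics/top2.png

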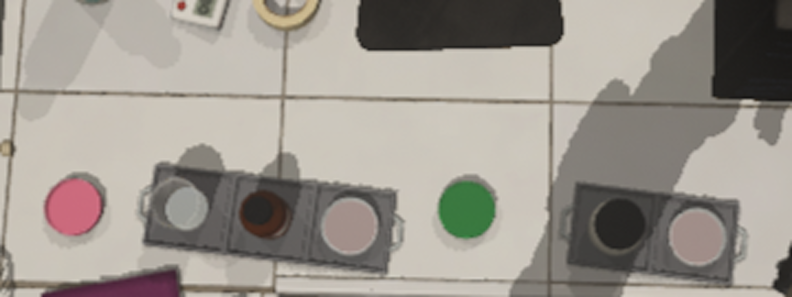

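View pics/side2.png

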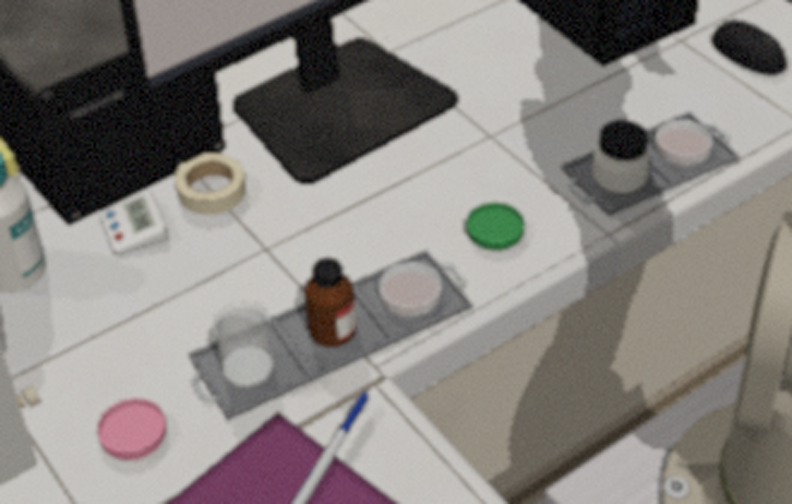

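Both views show all five items upright in their compartments, with the look-alikes, mouse and large bottle untouched. The dish_2 reading was mixed up with arm points overhead, so I'll redo it below 0.1 m and hand in.

```bash
python3 - <<'E'
from h import *
from workcell import close_job
c=dict(np.load("top2.npz"));P=pts(c);m=(np.hypot(P[...,0]-.4045,P[...,1]+.257)<.025)&(P[...,2]<.1);q=P[m]
z=np.percentile(q[:,2],[5,50,95]).round(4);print(len(q),z)
if abs(z[1]-.018)<.003: print(close_job())
E
```

```text
346 [0.0129 0.0182 0.0232]
the job is handed in; nothing more can be done
None
```

Both kits are made up and the job is handed in, at about 32.5 s on the robot's clock.

- **Tray_three:** it holds the beaker (left), the brown bottle (centre) and dish_1 (right).
- **Tray_two:** it holds dish_2 (right) and the jar (left).

**Last checks:** the final top and side pictures show all five upright and within their compartments. Measured top heights fit things standing on the 3 mm floors:

| Item | Measured (mm) | Expected (mm) |
|---|---|---|
| Beaker | 70 | 70 |
| Bottle | about 88 | 93 |
| Jar | 63 | 63 |
| Dish_1 | 18 | 18 |
| Dish_2 | 18 | 18 |

The bottle figure is a median that takes in its shoulder and the range noise. The large bottle, mouse and green and pink look-alikes look unmoved.

**What disagreed or went less well:**
- **Side camera:** it read x about 5 mm lower than the top camera, so I went by the wrist camera.
- **Bottle grip:** it gripped at 45 mm against a listed 48 mm. I regripped it once, lower down, and got the same reading.
- **Dish_1 force:** it was pressed onto the tray floor with up to 32 N before release, the firmest contact of the job. The other four were set down with under 9 N.
- **Dish_2 height:** the first reading was spoiled by arm points overhead. Redone below 0.1 m, it came out at 18 mm.

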